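# Stow the bearing sleeves under the cantilever tray

### The arm

A 7-joint arm with a two-finger parallel gripper is mounted at the origin on the work surface. World frame = base frame: x ahead of the robot, y to its left, z up, the work surface at z = 0. Lengths are in mm, angles in rad, forces in N, time in s.
With the tool pointing down it reaches from about 350 to 900 mm from the base axis. Payload 19.9 kg.
Tool frame: the origin (TCP) lies on the centre line of the jaws, within the pads' length; the fingertips stand 14 mm ahead of it and the grasp point (between the pads) lies 5 mm behind it; z points along the fingers, y is the direction in which the jaws open and shut (so a half turn about z gives the same grasp; the last joint's range is limited). The gripper opens to 94 mm and grips with 3 to 60 N. Pads are 16 mm wide; open, the fingers measure 119 mm over their backs; the gripper's body (75 mm by 177 mm) begins 78 mm behind the grasp point.
Start: joints at [-1.171, 0.417, -0.01, 1.614, 0.005, 1.111, -0.053], TCP at [266.652, 565.241, 219.425] pointing down, gripper open.
Joint ranges: [-2.81, 2.81], [-0.39, 2.02], [-1.27, 1.25], [0.06, 2.57], [-1.19, 4.33], [0.19, 2], [-2.82, 2.82]. Speed limits (rad/s): [1.89, 1.89, 2.39, 2.39, 3.01, 3.01, 3.01].

### API

Orientations are given as [roll, pitch, yaw] about the fixed x, y, z axes, in that order (R = Rz(yaw) Ry(pitch) Rx(roll)).
In Python, from bench import get_state, capture, camera_params, job_done, outline_of, landmark_of gives the robot as it stands. The module is installed in compiled form; this text tells all that it offers.
- The arm moves only by the tool step_arm, never from a script. Its argument "series" is text: rows parted by semicolons, each of 7 numbers parted by spaces: the shift along the tool's x, y, z in m, then the turn, a rotation vector about the tool's x, y, z in degrees, then the opening, from 0 (shut) to 1 (fully open). A call has 1 to 8 rows; each row shifts and turns the pose as measured when the row begins, along the tool's axes as they then stand; what a row does not reach is not made up. A row lasts 1/10 s, in which the tool goes at most 50 mm and 8.59 degrees, less where a joint would pass 70% of its speed; a pose out of reach is approached as far as the arm can. A call with a gripper value outside its range is refused whole. The fingers move at their own pace and stop on an object; the grip force is fixed at half the most. Time passes only in rows, so rows that do not move let the fingers close. It gives the time, the measured TCP pose, the force and the opening at its end, in the units of the state.
- get_state(): the state, without advancing time (a new reading comes with each control period).
- capture(name): name is "side" or "top" or "wrist"; returns the picture (400x640x3 uint8, red, green, blue); there is no depth.
- camera_params(name): a dict with "intrinsics" (3x3 intrinsics, pixels), "rvec" (rotation vector, rad) and "tvec" (3), from world to camera coordinates, as OpenCV has them. Camera axes: x right, y down, z forward; pixel columns grow to the right and rows downward; lengths in mm; the calibration is good to about 2 mm. A picture is of the moment at which its call begins: read the wrist's pose just before it. camera_params takes no time and is no camera call; for the wrist camera it gives the pose at the moment of the call.
- job_done(): hands the job in, once; it reports no verdict.
Trained networks look in the newest picture that a camera, given by its name, has taken for a name from the list of things; names that differ only in an ending like _2 or _b are one class to them, and where a whole thing is asked for, a point or a joint stands for the part that bears it (a point fixed in the world has none). Each returns a list of dicts, best first, with "confidence" (0 to 1); they miss things now and then, are a little off and sometimes report something else, mostly with a low value. They report only what shows in the picture. A call takes as long as a camera call. They do not tell look-alikes from the thing itself.
- outline_of(camera, label): "pixels" (400x640 bool, what is visible of it) and "extent" ([left, top, right, bottom] as shares, 0 to 1, of the picture: columns of its width, rows of its height, round what is visible of it).
- landmark_of(camera, label): "xy" ([column, row] as shares, 0 to 1, of the picture: columns of its width, rows of its height: a listed point, or the origin of a listed thing).
The state is a dict: "time_s": time; "joint_positions": joint angles; "qvel": joint speeds; "tau": joint torques, N m; "tool_pos": TCP position; "orientation": TCP orientation; "contact_force": force on the tool from outside, world axes, zero at the start; "ft_torque": the same for the moment, N m; "width": finger opening in mm.
Only numpy, scipy, OpenCV 4.12 (cv2) and the standard library are available. Lean on these libraries where they do the work, as an engineer would, in place of code of your own. Each camera call takes 0.05 s, during which the arm holds its last target.

### The job

Lift the clear top tray of the grey parts box by its bar handle, up and back as far as it goes, and stand the three plain steel sleeves upright in the square wells underneath, each in the well of its own size: large sleeve in the largest well, middle one in the middle well, small one in the smallest. When all three are in, lower the tray fully down again and let go. The flanged pulley and the hexagonal coupling are not sleeves: leave them standing where they are.

Things in the scene. Friction and masses are not known exactly. Their poses are not given: they have to be found in the camera images.
- sleeve_large: loose plain straight steel bearing sleeve (largest of the three): an open tube standing on end on the cart, outside diameter 40 mm, bore 25 mm, 50 mm tall, no flange. Origin at the centre of its underside, z along the tube (up).
- sleeve_medium: loose plain straight steel bearing sleeve (middle one of the three): an open tube standing on end on the cart, outside diameter 30 mm, bore 18 mm, 50 mm tall, no flange. Origin at the centre of its underside, z along the tube (up).
- sleeve_small: loose plain straight steel bearing sleeve (smallest of the three): an open tube standing on end on the cart, outside diameter 22 mm, bore 12 mm, 50 mm tall, no flange. Origin at the centre of its underside, z along the tube (up).
- well_large: fixed black liner in the parts box with the largest of its 3 square wells, 56 x 56 mm, for the 40 mm sleeve; front part seen, rest under the clear tray. Origin under the well's centre, 4 mm above the cart; well floor 4 mm, liner top 18 mm above it. x points to the box's back, z up. Liners 66 mm wide, side by side 68 mm apart along y; order varies.
- well_medium: fixed black liner in the parts box with the middle one of its 3 square wells, 46 x 46 mm, for the 30 mm sleeve; front part seen, rest under the clear tray. Origin under the well's centre, 4 mm above the cart; well floor 4 mm, liner top 18 mm above it. x points to the box's back, z up. Liners 66 mm wide, side by side 68 mm apart along y; order varies.
- well_small: fixed black liner in the parts box with the smallest of its 3 square wells, 38 x 38 mm, for the 22 mm sleeve; front part seen, rest under the clear tray. Origin under the well's centre, 4 mm above the cart; well floor 4 mm, liner top 18 mm above it. x points to the box's back, z up. Liners 66 mm wide, side by side 68 mm apart along y; order varies.
- tray_arm (a joint): swing of the tray's parallel arms, rad: 0 lowered, 1.57 raised and back. The tray stays level; all of it moves on 100 mm radius arcs in its x-z plane: at q it has gone 100(cos(150deg-q)+0.866) mm along x and 100(sin(150deg-q)-0.5) mm up: 137 back, 37 up at 1.57; 50 up at most, at 1.05. Weighs 0.3 kg; its weight holds it at either end stop, between them it falls.
- tray_handle (a point): middle of the tray's black bar handle: 12 mm thick (x), 90 long (y), 16 high; 123 mm above the cart lowered, 160 raised, 54 mm along x from the row of wells when lowered. x points to the box's back, z up. Clear tray 118 x 205 mm, floor 55 mm below the bar, walls 22 high. Grey box 168 (x) x 238 mm, front wall 18 high, others 50. Sleeves in the wells pass under the tray.
- pulley: loose steel pulley standing on end, not a sleeve: two 42 mm flanges with a 29 mm waist between, a 16 mm hub on top, 47 mm tall. Origin at the centre of its underside, z up. To be left alone.
- coupling: loose solid-looking hexagonal steel coupling standing on end, not a sleeve: 32 mm across flats, 50 mm tall, with a small dark hole in its top. Origin at the centre of its underside, z up. To be left alone.
Mind the look-alikes: they are no part of the job. What is shaped like the sleeve_small but orange or yellow is not meant.

How it is judged:
By the outcome, as a careful person would: the job done as asked, in the order asked, and still so for the second after the job is handed in, with the robot touching nothing.
It also fails if it takes over 109 s, if anything falls off the work surface, if the arm or the gripper's body presses on something with over 40 N, if the wrist force passes 120 N, or if a joint passes its speed limit or range.

## Working session

There is one attempt and no reset: what is moved stays moved. The work goes in short steps, Python scripts to look and compute and a tool call to move; the robot and the scene stay as the last step left them, time stands still between calls to the robot, and variables do not carry over. Pictures are saved under pics/ and viewed, and the job is handed in when it is done.

Besides the shell and the picture viewer there is one more tool, called after "Call:" as name(argument=value, ...) on one line, values as JSON. step_arm: Moves the arm, as the interface text tells. Its arguments: {"type":"object","properties":{"series":{"type":"string"}},"required":["series"]}

```bash
mkdir -p pics; cat > h.py <<'E'
import numpy as np, cv2
from bench import *
def save(img,name,scale=1.25): 
    cv2.imwrite('pics/'+name, cv2.resize(img[:,:,::-1],None,fx=scale,fy=scale))
E
python3 - <<'E'
from h import *
print(get_state())
for n in ["side","top","wrist"]:
    p=camera_params(n); print(n,p)
    save(capture(n),n+'0.png')
E
```

```text
{'time_s': 0.0, 'joint_positions': array([-1.17148188,  0.41795322, -0.01034186,  1.6141609 ,  0.00472577,
        1.110693  , -0.05300389]), 'qvel': array([ 0.00012374, -0.00116882, -0.00143251, -0.00044713,  0.00121218,
        0.00070917, -0.0002338 ]), 'tau': array([ 7.20157677e-04, -8.51268411e+01,  6.38522767e-01, -4.25982714e+01,
       -4.88507026e-02,  1.87771831e-02,  1.22153237e-04]), 'tool_pos': array([266.51799574, 564.9357542 , 218.84363606]), 'orientation': array([-3.14040589e+00,  9.72247609e-05,  2.70082955e+00]), 'contact_force': array([ 0.58315867, -0.06745549,  0.34335763]), 'ft_torque': array([-0.00398996,  0.02179259, -0.01348366]), 'width': 93.84493423148328}
side {'intrinsics': array([[455.05877695,   0.        , 328.97558924],
       [  0.        , 455.05877695, 201.78194458],
       [  0.        ,   0.        ,   1.        ]]), 'rvec': array([ 2.25766124, -0.37655856,  0.18957289]), 'tvec': array([-486.8877925 ,  196.30038587,  883.73916268])}
top {'intrinsics': array([[476.91449601,   0.        , 321.56018521],
       [  0.        , 476.91449601, 197.3271851 ],
       [  0.        ,   0.        ,   1.        ]]), 'rvec': array([ 2.15978233, -2.13216183,  0.11033984]), 'tvec': array([  48.21469119,  531.11689062, 1052.52344268])}
wrist {'intrinsics': array([[276.25661264,   0.        , 316.63968508],
       [  0.        , 276.25661264, 194.80557624],
       [  0.        ,   0.        ,   1.        ]]), 'rvec': array([-2.4472155 , -1.55376417, -0.21561643]), 'tvec': array([-624.82977842,  -29.39473017,  392.43808493])}
```

View pics/side0.png

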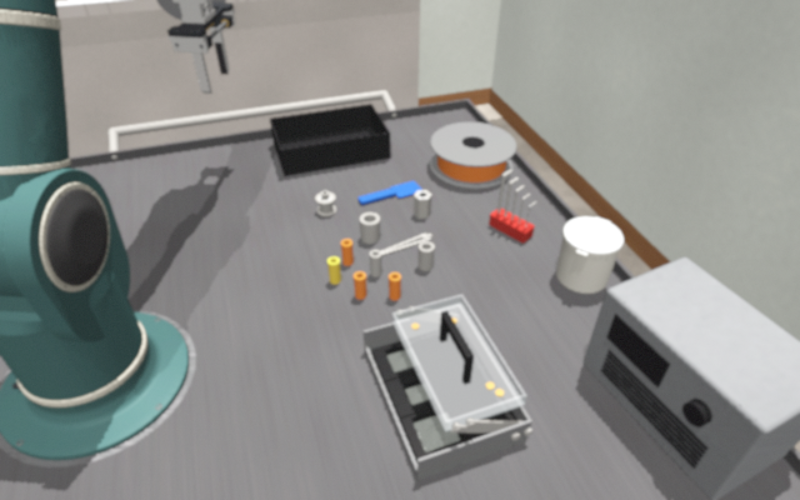

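View pics/top0.png

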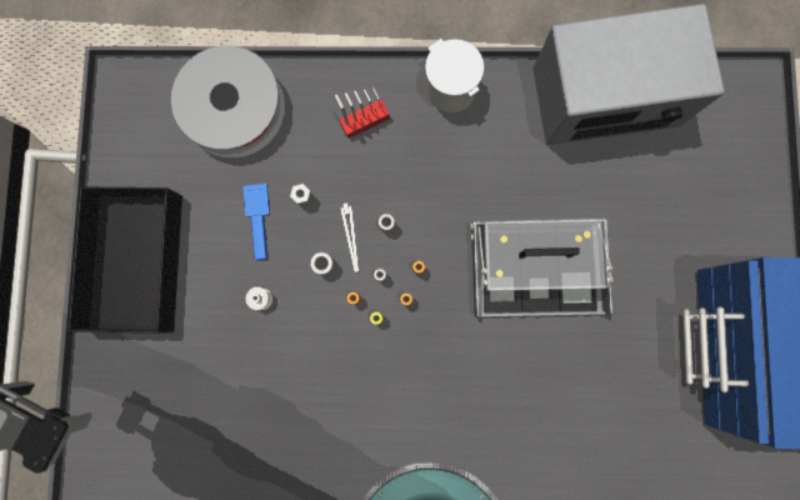

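View pics/wrist0.png

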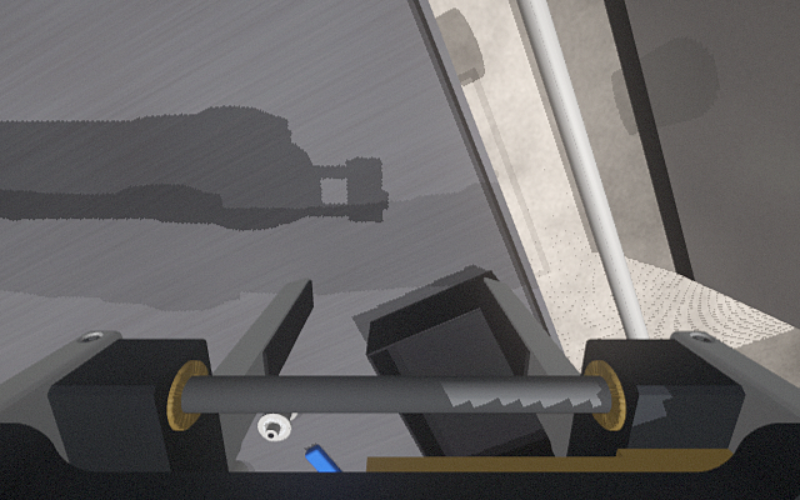

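The side view shows box bottom centre (display px ~445,390). In the top view, the large sleeve is at ~(321,263), medium ~(386,222), small ~(380,274), coupling (300,193) and pulley (259,299). Orange and yellow look-alikes are at (353,298), (406,299), (419,267) and (376,318). Next I triangulate from both fixed cameras.

```bash
cat >> h.py <<'E'
def P(n):
    p=camera_params(n); R=cv2.Rodrigues(p['rvec'])[0]; return p['intrinsics'],R,np.array(p['tvec']).reshape(3)
def ray(cp,uv):
    K,R,t=cp; d=R.T@np.linalg.inv(K)@np.array([uv[0],uv[1],1.]); return -R.T@t, d/np.linalg.norm(d)
def onplane(cp,uv,z):
    c,d=ray(cp,uv); return c+d*(z-c[2])/d[2]
def tri(a,b):
    # list of (cp,uv)
    A=np.zeros((3,3));B=np.zeros(3)
    rs=[ray(*a),ray(*b)]
    for c,d in rs:
        M=np.eye(3)-np.outer(d,d);A+=M;B+=M@c
    x=np.linalg.solve(A,B)
    return x,[np.linalg.norm(np.cross(x-c,d)) for c,d in rs]
def proj(cp,X):
    K,R,t=cp; q=K@(R@np.array(X,float)+t); return q[:2]/q[2]
E
python3 - <<'E'
from h import *
cs,ct=P('side'),P('top')
for l in ['sleeve_large','sleeve_medium','sleeve_small','well_large','well_medium','well_small','tray_handle','pulley','coupling']:
    r={}
    for n in ['side','top']:
        L=landmark_of(n,l); r[n]=[(np.array(d['xy'])*[640,400],round(d['confidence'],2)) for d in L[:4]]
    print(l,{n:[(v[0].round(1).tolist(),v[1]) for v in r[n]] for n in r})
    if r['side'] and r['top']:
        x,e=tri((cs,r['side'][0][0]),(ct,r['top'][0][0])); print('   ',x.round(1),np.round(e,1))
print(get_state()['time_s'])
E
```

```text
sleeve_large {'side': [([296.1, 190.8], 0.65), ([336.6, 320.1], 0.54)], 'top': [([261.3, 209.6], 0.77)]}
    [500.6 197.9  -1.6] [3.7 3.7]
sleeve_medium {'side': [([340.0, 211.8], 0.85)], 'top': [([308.9, 180.1], 0.45)]}
    [5.747e+02 8.640e+01 3.000e-01] [0.7 0.7]
sleeve_small {'side': [([279.1, 207.8], 0.76), ([298.6, 217.1], 0.68), ([272.9, 222.7], 0.61), ([312.7, 236.0], 0.53)], 'top': [([335.1, 216.3], 0.6), ([303.7, 224.1], 0.48), ([300.9, 256.5], 0.45), ([325.4, 239.4], 0.43)]}
    [448.4  28.3 105.6] [33. 33.]
well_large {'side': [([347.4, 350.1], 0.6)], 'top': [([456.0, 230.6], 0.95)]}
    [ 461.  -258.9   -9.5] [0.2 0.2]
well_medium {'side': [([322.3, 290.2], 0.67)], 'top': [([402.4, 232.5], 0.85), ([455.2, 229.3], 0.4)]}
    [ 454.9 -131.3   11.5] [0.9 0.9]
well_small {'side': [([336.6, 318.9], 0.96)], 'top': [([433.4, 231.2], 0.75)]}
    [ 458.9 -202.5   10.4] [1. 1.]
tray_handle {'side': [([366.8, 267.5], 0.65)], 'top': [([438.7, 203.7], 0.61), ([455.8, 230.2], 0.39)]}
    [ 513.  -191.8  122.9] [4.3 4.3]
pulley {'side': [([324.8, 290.4], 0.61), ([260.1, 170.5], 0.59)], 'top': [([209.7, 238.9], 0.56), ([308.7, 178.5], 0.38)]}
    [ 554.   451.1 -706.6] [105.8 105.8]
coupling {'side': [([336.2, 174.9], 0.64)], 'top': [([244.6, 160.1], 0.75), ([304.8, 222.5], 0.61)]}
    [623.3 243.4 -13.7] [1.6 1.6]
1.05
```

```bash
python3 - <<'E'
from h import *
t=capture('top'); s=capture('side')
np.save('t0.npy',t);np.save('s0.npy',s)
save(t[130:270,180:360],'tc.png',4.2)
save(s[140:250,240:370],'sc.png',5)
save(t[160:270,365:500],'tb.png',5)
save(s[225:385,280:440],'sb.png',3.7)
cs,ct=P('side'),P('top')
print(tri((cs,(298.6,217.1)),(ct,(303.7,224.1))), tri((cs,(260.1,170.5)),(ct,(209.7,238.9))))
E
```

```text
(array([472.23062103,  96.15508445,   4.06260107]), [np.float64(1.2992313786093916), np.float64(1.299231378609464)]) (array([432.3055944 , 317.90860304,  -6.98791622]), [np.float64(1.8061695971915306), np.float64(1.8061695971914307)])
```

View pics/tc.png

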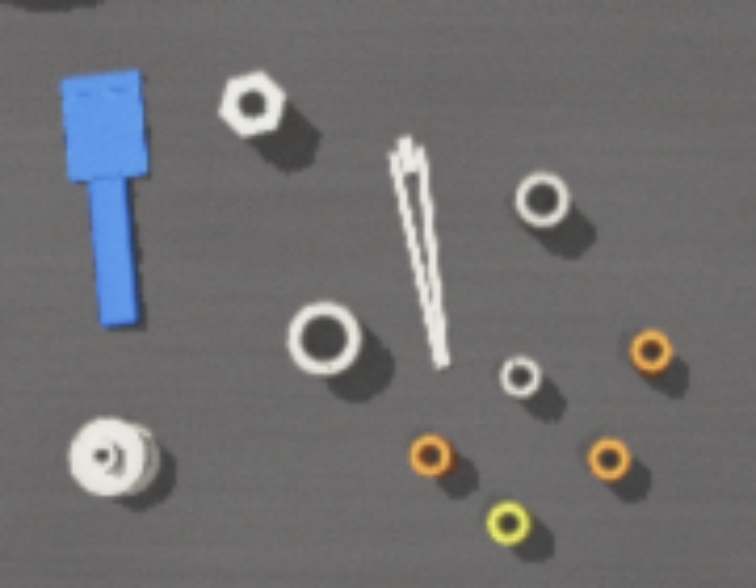

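View pics/sc.png

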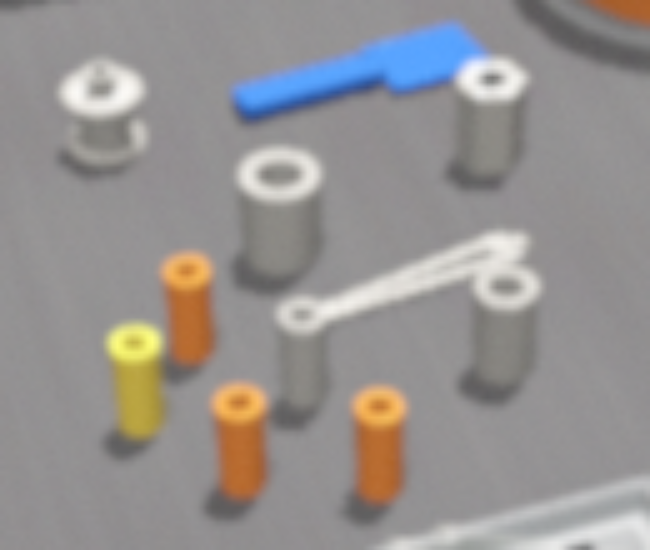

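View pics/tb.png

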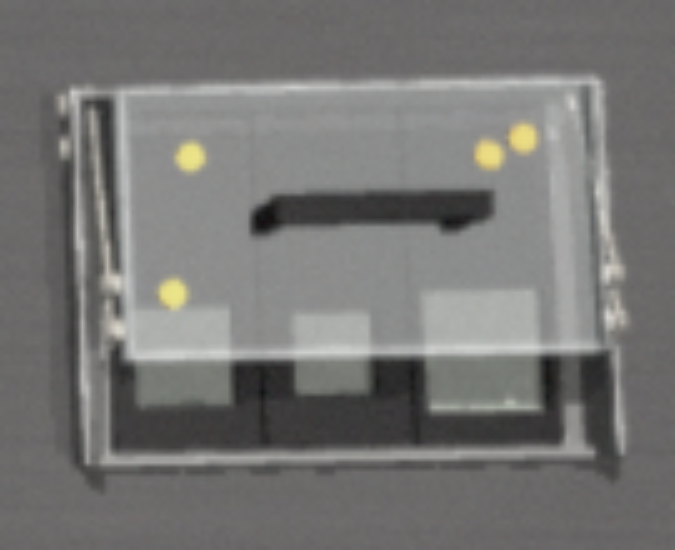

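View pics/sb.png

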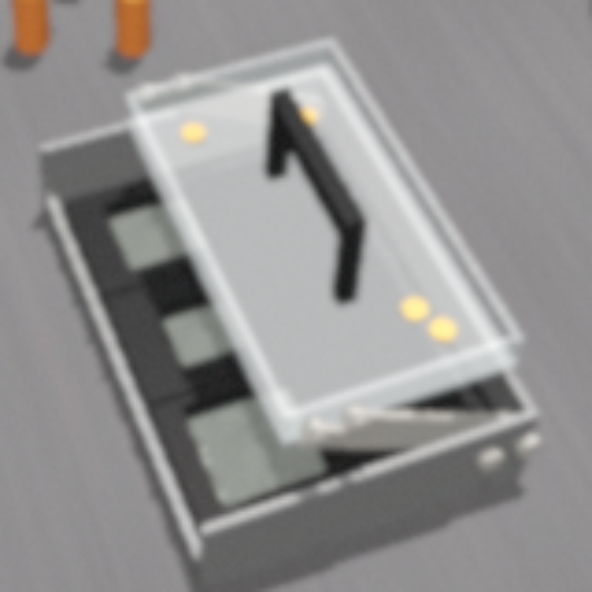

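```bash
cat > m.py <<'E'
from h import *
cs,ct=P('side'),P('top')
def T(x,y): return ((x+.5)/4.2-.5+180,(y+.5)/4.2-.5+130)
def S(x,y): return ((x+.5)/5-.5+240,(y+.5)/5-.5+140)
def TB(x,y): return ((x+.5)/5-.5+365,(y+.5)/5-.5+160)
def SB(x,y): return ((x+.5)/3.7-.5+280,(y+.5)/3.7-.5+225)
for n,a,b in [('L',(325,339),(279,175)),('M',(543,199),(507,286)),('S',(520,377),(302,315)),('coup',(253,103),(491,80))]:
    x,e=tri((ct,T(*a)),(cs,S(*b))); print(n,x.round(1),np.round(e,1),'top@50',onplane(ct,T(*a),50).round(1),'side@50',onplane(cs,S(*b),50).round(1))
for n,a,b in [('handL',(275,208),(281,97)),('handR',(492,205),(352,222))]:
    x,e=tri((ct,TB(*a)),(cs,SB(*b))); print(n,x.round(1),np.round(e,1),onplane(ct,TB(*a),131).round(1),onplane(cs,SB(*b),131).round(1))
# well floors z=8
for n,q in [('floorM',[(136,308),(230,308),(235,406),(138,408)]),('floorS',[(291,314),(369,312),(372,394),(294,396)]),('floorL',[(421,291),(535,289),(543,411),(430,412)])]:
    w=np.array([onplane(ct,TB(*a),8) for a in q]); print(n,w.mean(0).round(1),w[:,:2].round(1).tolist())
# side floor
for n,q in [('floorM front',[(110,217),(133,269)]),('S front',[(163,320),(185,366)]),('L front',[(190,425),(230,505)])]:
    w=np.array([onplane(cs,SB(*a),8) for a in q]); print(n,w.round(1).tolist())
# box front wall top corners z=18, back wall z=50
print('front', [onplane(ct,TB(*a),18)[:2].round(1) for a in [(85,460),(592,455)]])
print('back', [onplane(ct,TB(*a),50)[:2].round(1) for a in [(75,92),(601,80)]])
E
python3 m.py
```

```text
L [497.3 199.2  49.3] [0.2 0.2] top@50 [497.4 199.1  50. ] side@50 [496.9 198.3  50. ]
M [574.3  84.   49.3] [0.1 0.1] top@50 [574.3  83.9  50. ] side@50 [573.9  83.3  50. ]
S [478.2  94.6  49.1] [0.2 0.2] top@50 [478.3  94.5  50. ] side@50 [477.6  93.6  50. ]
coup [624.9 242.5  49.6] [0.6 0.6] top@50 [625.5 242.3  50. ] side@50 [624. 242.  50.]
handL [ 513.  -150.6  124.7] [0.2 0.2] [ 512.5 -149.5  131. ] [ 510.3 -156.   131. ]
handR [ 513.5 -238.   131.1] [1.4 1.4] [ 514.8 -238.4  131. ] [ 512.1 -237.7  131. ]
floorM [ 457.5 -129.8    8. ] [[480.0, -107.5], [480.5, -150.7], [435.5, -152.6], [433.9, -108.2]]
floorS [ 459.9 -197.1    8. ] [[478.1, -178.7], [479.5, -214.6], [441.8, -215.3], [440.4, -179.7]]
floorL [ 462.4 -266.     8. ] [[489.5, -238.6], [491.1, -290.9], [435.1, -293.1], [433.9, -241.6]]
floorM front [[437.5, -103.9, 8.0], [438.6, -141.1, 8.0]]
S front [[443.2, -176.9, 8.0], [444.8, -206.6, 8.0]]
L front [[436.0, -239.1, 8.0], [439.6, -285.2, 8.0]]
front [array([409.7, -82.8]), array([ 415.2, -311.7])]
back [array([573.7, -75.3]), array([ 581.7, -310.4])]
```

Measured so far:

| Item | x, y (mm) | Check |
|---|---|---|
| Large sleeve | 497, 199 | top at z ≈ 49 against 50 expected |
| Medium sleeve | 574, 84 | top at z ≈ 49 |
| Small sleeve | 478, 94.5 | top at z ≈ 49 |
| Medium well | 457.5, -130 | |
| Small well | 460, -197 | |
| Large well | 462, -266 | |
| Handle | 513.5, -194.5 | z ≈ 123–131 |

The wells sit about 68 mm apart as stated. The box yaw is about 1.8°.

Identity check in the enlarged crops:
- Plain grey round open tubes at tc.png (325,339), (543,199) and (520,377) are the sleeves.
- The hexagon at (253,103) and the flanged part at (110,457) are not sleeves.
- The orange and yellow tubes at (431,456), (609,459), (652,351) and (508,523) are look-alikes.

Next is the approach to the handle.

```bash
cat > plan.py <<'E'
import sys
from h import *
# usage: plan.py x y z yawdeg nrows open
x,y,z,yaw,n,op=map(float,sys.argv[1:7]); n=int(n)
s=get_state(); p=np.array(s['tool_pos']); o=s['orientation']
from scipy.spatial.transform import Rotation as Ro
R=Ro.from_euler('xyz',o)
Rt=Ro.from_euler('xyz',[np.pi,0,np.radians(yaw)])
rv=(R.inv()*Rt).as_rotvec()
print('pos',p.round(1),'rpy',np.degrees(o).round(2),'w',round(s['width'],1),'F',s['contact_force'].round(1),'t',round(s['time_s'],2))
d=(np.array([x,y,z])-p)/n/1000; step=Ro.from_rotvec(rv/n); out=[]
for i in range(n):
    l=R.inv().apply(d); a=np.degrees(rv/n)
    out.append('%.3f %.3f %.3f %.1f %.1f %.1f %g'%(*l.round(4),*a,op)); R=R*step
for i in range(0,n,8): print('; '.join(out[i:i+8]))
E
python3 plan.py 513.5 -194.5 195 91.8 24 0.55
```

```text
pos [266.7 565.2 219.4] rpy [-179.99    0.    154.75] w 94.0 F [-0.3  0.7  0.3] t 1.15
-0.023 -0.024 0.001 -0.0 0.0 2.6 0.55; -0.024 -0.023 0.001 -0.0 0.0 2.6 0.55; -0.025 -0.022 0.001 -0.0 0.0 2.6 0.55; -0.026 -0.021 0.001 -0.0 0.0 2.6 0.55; -0.027 -0.020 0.001 -0.0 0.0 2.6 0.55; -0.028 -0.018 0.001 -0.0 0.0 2.6 0.55; -0.029 -0.017 0.001 -0.0 0.0 2.6 0.55; -0.029 -0.016 0.001 -0.0 0.0 2.6 0.55
-0.030 -0.015 0.001 -0.0 0.0 2.6 0.55; -0.031 -0.013 0.001 -0.0 0.0 2.6 0.55; -0.031 -0.012 0.001 -0.0 0.0 2.6 0.55; -0.032 -0.010 0.001 -0.0 0.0 2.6 0.55; -0.032 -0.009 0.001 -0.0 0.0 2.6 0.55; -0.033 -0.007 0.001 -0.0 0.0 2.6 0.55; -0.033 -0.006 0.001 -0.0 0.0 2.6 0.55; -0.033 -0.004 0.001 -0.0 0.0 2.6 0.55
-0.033 -0.003 0.001 -0.0 0.0 2.6 0.55; -0.033 -0.001 0.001 -0.0 0.0 2.6 0.55; -0.033 0.000 0.001 -0.0 0.0 2.6 0.55; -0.033 0.002 0.001 -0.0 0.0 2.6 0.55; -0.033 0.003 0.001 -0.0 0.0 2.6 0.55; -0.033 0.005 0.001 -0.0 0.0 2.6 0.55; -0.033 0.006 0.001 -0.0 0.0 2.6 0.55; -0.032 0.008 0.001 -0.0 0.0 2.6 0.55
```

Call:
step_arm(series="-0.023 -0.024 0 0 0 2.6 0.55; -0.024 -0.023 0 0 0 2.6 0.55; -0.025 -0.022 0 0 0 2.6 0.55; -0.026 -0.021 0 0 0 2.6 0.55; -0.027 -0.020 0 0 0 2.6 0.55; -0.028 -0.018 0 0 0 2.6 0.55; -0.029 -0.017 0 0 0 2.6 0.55; -0.029 -0.016 0 0 0 2.6 0.55")

```text
time_s: 1.95
tool_pos: [349.8, 305.9, 218.7]
orientation: [3.141, -0.002, 2.33]
contact_force: [0.8, 0.8, -0.0]
width: 51.4
```

Call:
step_arm(series="-0.030 -0.015 0.001 0 0 2.6 0.55; -0.031 -0.013 0.001 0 0 2.6 0.55; -0.031 -0.012 0.001 0 0 2.6 0.55; -0.032 -0.010 0.001 0 0 2.6 0.55; -0.032 -0.009 0.001 0 0 2.6 0.55; -0.033 -0.007 0.001 0 0 2.6 0.55; -0.033 -0.006 0.001 0 0 2.6 0.55; -0.033 -0.004 0.001 0 0 2.6 0.55")

```text
time_s: 2.75
tool_pos: [432.2, 39.9, 211.4]
orientation: [3.137, -0.004, 1.952]
contact_force: [0.8, 0.6, -0.3]
width: 51.8
```

```bash
python3 plan.py 513.5 -194.5 190 91.8 8 0.55
```

```text
pos [432.2  39.9 211.4] rpy [179.71  -0.25 111.86] w 51.8 F [ 0.8  0.6 -0.3] t 2.75
-0.031 -0.002 0.003 0.0 -0.0 2.5 0.55; -0.031 -0.000 0.003 0.0 -0.0 2.5 0.55; -0.031 0.001 0.003 0.0 -0.0 2.5 0.55; -0.031 0.003 0.003 0.0 -0.0 2.5 0.55; -0.031 0.004 0.003 0.0 -0.0 2.5 0.55; -0.031 0.005 0.003 0.0 -0.0 2.5 0.55; -0.030 0.007 0.003 0.0 -0.0 2.5 0.55; -0.030 0.008 0.003 0.0 -0.0 2.5 0.55
```

Call:
step_arm(series="-0.031 -0.002 0.003 0 0 2.5 0.55; -0.031 0 0.003 0 0 2.5 0.55; -0.031 0.001 0.003 0 0 2.5 0.55; -0.031 0.003 0.003 0 0 2.5 0.55; -0.031 0.004 0.003 0 0 2.5 0.55; -0.030 0.005 0.003 0 0 2.5 0.55; -0.027 0.007 0.003 0 0 2.5 0.55; -0.020 0.006 0.002 0 0 2.0 0.55")

```text
time_s: 3.55
tool_pos: [512.1, -192.8, 188.1]
orientation: [3.133, -0.006, 1.597]
contact_force: [0.7, 0.3, 0.5]
width: 51.9
```

```bash
python3 - <<'E'
from h import *
cw=P('wrist'); w=capture('wrist'); save(w,'w1.png'); np.save('w1.npy',w)
print([ (proj(cw,X)*1.25).round(0) for X in [(513.5,-194.5,131),(512,-149.5,131),(515,-239.5,131)]])
t=capture('top'); save(t[140:290,340:520],'t1.png',4)
E
python3 plan.py 513.5 -194.5 118 91.8 8 0.55
```

```text
[array([397., 270.]), array([396., 205.]), array([397., 329.])]
pos [ 511.9 -193.8  188. ] rpy [179.56  -0.3   91.38] w 52.0 F [-0.8 -0.  -0.1] t 3.65
-0.000 0.000 0.009 0.1 -0.0 -0.1 0.55; -0.000 0.000 0.009 0.1 -0.0 -0.1 0.55; -0.000 0.000 0.009 0.1 -0.0 -0.1 0.55; -0.000 0.000 0.009 0.1 -0.0 -0.1 0.55; -0.000 0.000 0.009 0.1 -0.0 -0.1 0.55; -0.000 0.000 0.009 0.1 -0.0 -0.1 0.55; -0.000 0.000 0.009 0.1 -0.0 -0.1 0.55; -0.000 0.000 0.009 0.1 -0.0 -0.1 0.55
```

View pics/w1.png

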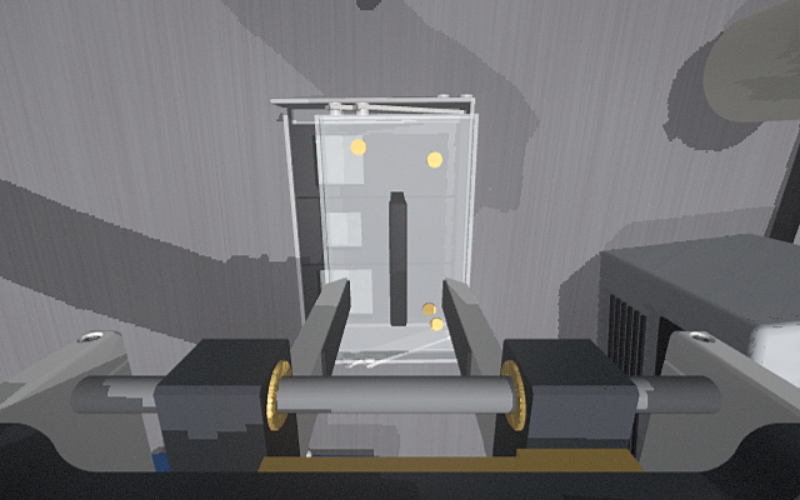

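The wrist view shows the handle bar at column 399, rows 204–326, against a prediction of 397 and 205–329. It is centred between the jaws at columns 345 and 445. Descending.

Call:
step_arm(series="0 0.001 0.010 0 0 0 0.45; 0 0 0.010 0 0 -0.3 0.45; 0 0 0.010 0.2 0 0 0.45; 0 0 0.010 0.2 0 0 0.45; 0 0 0.010 0 0 0 0.45; 0 0 0.010 0 0 0 0.45; 0 0 0.008 0 0 0 0.45; 0 0 0.002 0 0 0 0.45")

```text
time_s: 4.45
tool_pos: [512.7, -189.9, 111.1]
orientation: [-3.141, -0.007, 1.606]
contact_force: [0.1, 0.3, 0.3]
width: 42.4
```

```bash
python3 plan.py 513.5 -194.5 118 91.8 1 0.55; python3 - <<'E'
from h import *
s=capture('side'); save(s[180:380,240:480],'s2.png',3)
E
```

```text
pos [ 512.7 -189.9  111.1] rpy [-179.94   -0.41   91.99] w 42.4 F [0.1 0.3 0.3] t 4.45
-0.004 0.001 -0.007 -0.1 -0.4 0.2 0.55
```

View pics/s2.png

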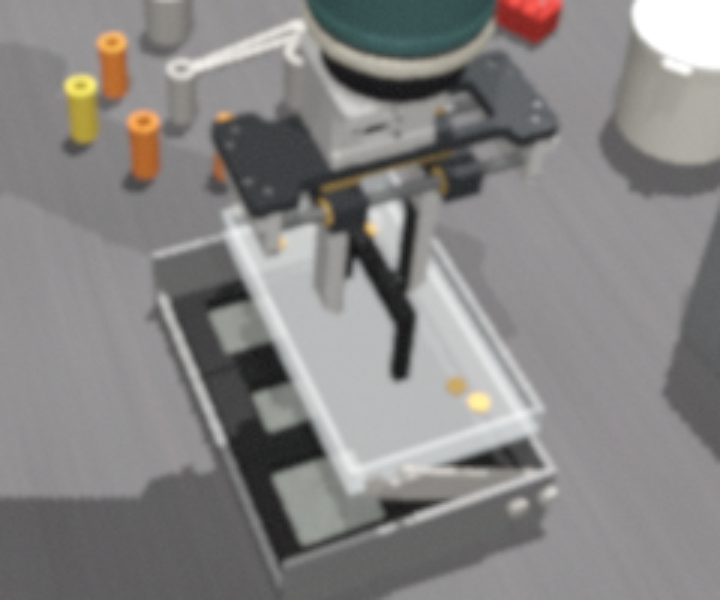

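The side view shows the jaws straddling the bar, TCP a few mm low. I'll raise it slightly and close.

Call:
step_arm(series="-0.004 0.001 -0.006 0 0 0 0.3; 0 0 0 0 0 0 0; 0 0 0 0 0 0 0; 0 0 0 0 0 0 0; 0 0 0 0 0 0 0")

```text
time_s: 5.0
tool_pos: [514.2, -195.0, 119.1]
orientation: [3.141, -0.007, 1.605]
contact_force: [-3.3, -0.2, -1.2]
width: 11.7
```

```bash
python3 plan.py 513.5 -194.5 118 91.8 1 0; python3 - <<'E'
from h import *
q=np.radians(np.linspace(0,90,25)); a=np.radians(150)-q
dx=100*(np.cos(a)+.866); dz=100*(np.sin(a)-.5)
print([(round(x),round(z)) for x,z in zip(np.diff(dx)*1,np.diff(dz))])
E
```

```text
pos [ 514.2 -195.   119.1] rpy [179.98  -0.39  91.96] w 11.7 F [-3.3 -0.2 -1.2] t 5.0
0.001 -0.001 0.001 0.0 -0.4 0.2 0
[(3, 6), (4, 5), (4, 5), (4, 5), (5, 4), (5, 4), (5, 4), (6, 3), (6, 3), (6, 3), (6, 2), (6, 2), (6, 1), (6, 1), (7, 1), (7, 0), (7, 0), (7, -1), (6, -1), (6, -1), (6, -2), (6, -2), (6, -3), (6, -3)]
```

Width 11.7 mm, so the bar is gripped. Starting the arc.

Call:
step_arm(series="0 0.003 -0.006 0 0 0 0; 0 0.004 -0.005 0 0 0 0; 0 0.004 -0.005 0 0 0 0; 0 0.004 -0.005 0 0 0 0")

```text
time_s: 5.4
tool_pos: [530.8, -194.3, 141.0]
orientation: [3.14, -0.006, 1.605]
contact_force: [11.9, -1.9, -15.3]
width: 12.0
```

```bash
cat > arc.py <<'E'
from h import *
import sys
s=get_state(); p=s['tool_pos']
h0=np.array([514.2,119.1]); th=np.radians(1.9)
x=(p[0]-514.2)/np.cos(th); z=p[2]-119.1
q=np.radians(150)-np.arctan2(z+50,x-86.6); r=np.hypot(z+50,x-86.6)
print('q',q.round(3),'r',r.round(1),'dx,dz',x.round(1),z.round(1),'y',p[1].round(1),'expect y',(-195+x*np.sin(th)).round(1),'F',s['contact_force'].round(1),'w',s['width'].round(1),'rpy',np.degrees(s['orientation']).round(2),s['time_s'])
E
python3 arc.py
```

```text
Traceback (most recent call last):
  File "arc.py", line 7, in <module>
    print('q',q.round(3),'r',r.round(1),'dx,dz',x.round(1),z.round(1),'y',p[1].round(1),'expect y',(-195+x*np.sin(th)).round(1),'F',s['contact_force'].round(1),'w',s['width'].round(1),'rpy',np.degrees(s['orientation']).round(2),s['time_s'])
                                                                                                                                                                    ^^^^^^^^^^^^^^^^
AttributeError: 'float' object has no attribute 'round'
```

Call:
step_arm(series="0 0.005 -0.004 0 0 0 0; 0 0.005 -0.004 0 0 0 0; 0 0.005 -0.004 0 0 0 0; 0 0.006 -0.003 0 0 0 0; 0 0.006 -0.003 0 0 0 0; 0 0.006 -0.003 0 0 0 0")

```text
time_s: 6.0
tool_pos: [566.3, -193.1, 163.3]
orientation: [3.141, -0.006, 1.605]
contact_force: [6.7, -3.7, -21.9]
width: 11.7
```

```bash
sed -i "s/s\['width'\].round(1)/round(s['width'],1)/" arc.py; python3 arc.py
```

```text
q 0.697 r 100.3 dx,dz 52.1 44.2 y -193.1 expect y -193.3 F [  6.7  -3.7 -21.9] w 11.7 rpy [179.94  -0.32  91.98] 6.0
```

Call:
step_arm(series="0 0.006 -0.002 0 0 0 0; 0 0.006 -0.001 0 0 0 0; 0 0.006 -0.001 0 0 0 0; 0 0.007 -0.001 0 0 0 0; 0 0.007 0 0 0 0 0; 0 0.007 0 0 0 0 0")

```text
time_s: 6.6
tool_pos: [608.1, -191.8, 168.9]
orientation: [-3.141, -0.006, 1.605]
contact_force: [-1.2, -1.0, -8.5]
width: 11.8
```

```bash
python3 arc.py
```

```text
q 1.121 r 100.1 dx,dz 94.0 49.8 y -191.8 expect y -191.9 F [-1.2 -1.  -8.5] w 11.8 rpy [-179.99   -0.33   91.96] 6.6
```

Call:
step_arm(series="0 0.006 0.001 0 0 0 0; 0 0.006 0.001 0 0 0 0; 0 0.006 0.001 0 0 0 0; 0 0.006 0.002 0 0 0 0; 0 0.006 0.002 0 0 0 0; 0 0.006 0.003 0 0 0 0")

```text
time_s: 7.2
tool_pos: [647.0, -190.5, 157.7]
orientation: [-3.14, -0.006, 1.605]
contact_force: [-1.0, -1.4, -4.0]
width: 11.4
```

```bash
python3 arc.py
```

```text
q 1.529 r 100.0 dx,dz 132.9 38.6 y -190.5 expect y -190.6 F [-1.  -1.4 -4. ] w 11.4 rpy [-179.93   -0.34   91.95] 7.2
```

Call:
step_arm(series="0 0.004 0.002 0 0 0 0; 0 0.003 0.002 0 0 0 0; 0 0 0 0 0 0 0")

```text
time_s: 7.5
tool_pos: [650.6, -191.2, 154.8]
orientation: [-3.131, -0.008, 1.603]
contact_force: [-0.8, 1.6, -4.7]
width: 11.6
```

```bash
python3 arc.py
```

```text
q 1.574 r 99.2 dx,dz 136.5 35.7 y -191.2 expect y -190.5 F [-0.8  1.6 -4.7] w 11.6 rpy [-179.39   -0.49   91.84] 7.5
```

At the raised stop (q ≈ 1.57). Opening and lifting off.

Call:
step_arm(series="0 0 0 0 0 0 0.2; 0 0 0 0 0 0 0.35; 0 0 0 0 0 0 0.45; 0 0 -0.008 0 0 0 0.5; 0 0 -0.020 0 0 0 0.55; 0 0 -0.025 0 0 0 0.55; 0 -0.01 -0.020 0 0 0 0.55")

```text
time_s: 8.2
tool_pos: [643.0, -190.6, 230.0]
orientation: [-3.131, -0.009, 1.605]
contact_force: [-0.3, -0.2, -0.6]
width: 51.5
```

```bash
python3 - <<'E'
from h import *
s=capture('side'); save(s[150:390,240:500],'s3.png',2.5)
E
python3 plan.py 497.3 199.2 200 91.8 12 0.75
```

```text
pos [ 642.4 -191.8  233.6] rpy [-179.59   -0.48   91.89] w 51.5 F [ 0.5 -1.9  2.8] t 8.25
0.033 -0.011 0.003 -0.0 -0.0 0.0 0.75; 0.033 -0.011 0.003 -0.0 -0.0 0.0 0.75; 0.033 -0.011 0.003 -0.0 -0.0 0.0 0.75; 0.033 -0.011 0.003 -0.0 -0.0 0.0 0.75; 0.033 -0.011 0.003 -0.0 -0.0 0.0 0.75; 0.033 -0.011 0.003 -0.0 -0.0 0.0 0.75; 0.033 -0.011 0.003 -0.0 -0.0 0.0 0.75; 0.033 -0.011 0.003 -0.0 -0.0 0.0 0.75
0.033 -0.011 0.003 -0.0 -0.0 0.0 0.75; 0.033 -0.011 0.003 -0.0 -0.0 0.0 0.75; 0.033 -0.011 0.003 -0.0 -0.0 0.0 0.75; 0.033 -0.011 0.003 -0.0 -0.0 0.0 0.75
```

View pics/s3.png

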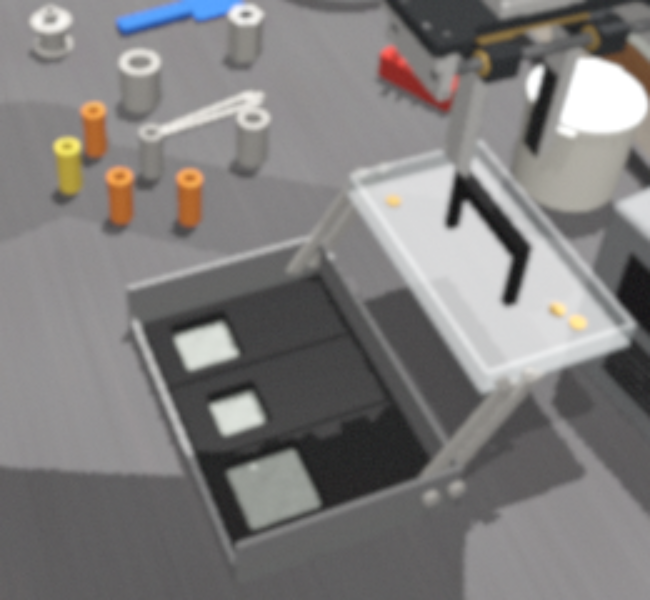

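The tray stands raised and back, with all three wells exposed: medium at crop (207,345), small at (238,412), large at (272,488). Going to the large sleeve.

Call:
step_arm(series="0.015 -0.011 0 0 0 0 0.7; 0.033 -0.011 0 0 0 0 0.7; 0.035 -0.011 0.003 0 0 0 0.7; 0.035 -0.011 0.003 0 0 0 0.7; 0.035 -0.011 0.003 0 0 0 0.7; 0.035 -0.011 0.003 0 0 0 0.7; 0.035 -0.011 0.003 0 0 0 0.7; 0.035 -0.011 0.003 0 0 0 0.7")

```text
time_s: 9.05
tool_pos: [545.5, 66.4, 223.5]
orientation: [3.138, -0.006, 1.595]
contact_force: [0.3, -0.4, 0.8]
width: 65.4
```

```bash
python3 - <<'E'
from h import *
s=capture('side'); t=capture('top'); np.save('t4.npy',t); np.save('s4.npy',s)
save(t[140:290,350:500],'t4.png',4.5); save(s[250:370,280:420],'s4.png',5)
E
python3 plan.py 497.3 199.2 130 91.8 5 0.7
```

```text
pos [544.8  70.1 223.1] rpy [179.87  -0.45  91.77] w 65.7 F [ 0.6 -1.2 -0.9] t 9.15
0.026 -0.009 0.019 0.0 -0.1 -0.0 0.7; 0.026 -0.009 0.019 0.0 -0.1 -0.0 0.7; 0.026 -0.009 0.019 0.0 -0.1 -0.0 0.7; 0.026 -0.009 0.019 0.0 -0.1 -0.0 0.7; 0.026 -0.009 0.019 0.0 -0.1 -0.0 0.7
```

View pics/t4.png

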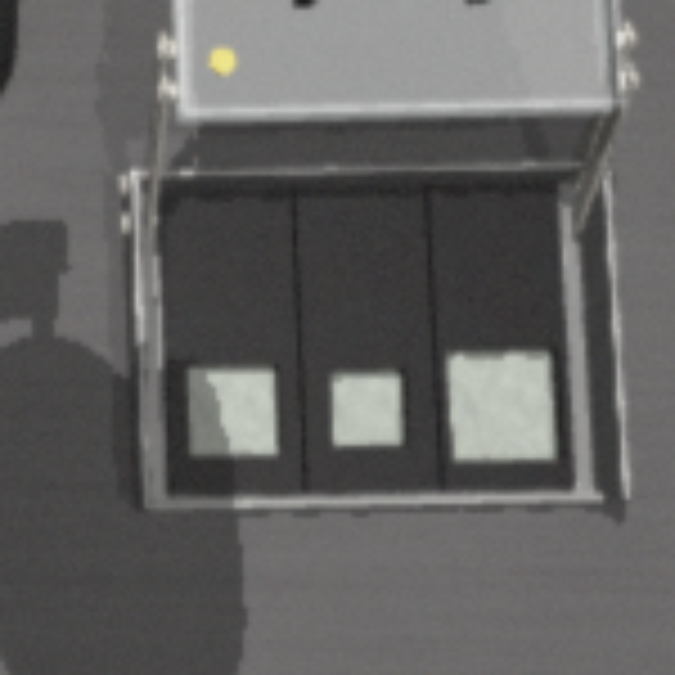

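View pics/s4.png

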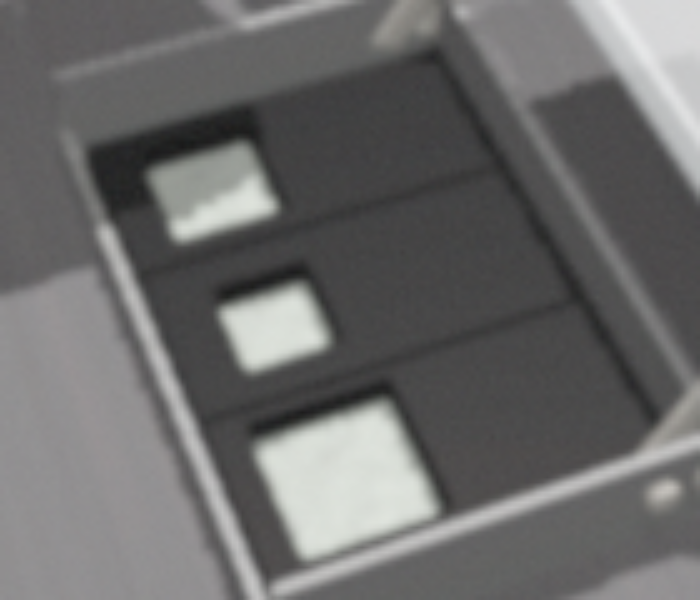

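```bash
python3 - <<'E'
from h import *
ct,cs=P('top'),P('side')
f=lambda x,y:((x+.5)/4.5-.5+350,(y+.5)/4.5-.5+140)
g=lambda x,y:((x+.5)/5-.5+280,(y+.5)/5-.5+250)
for n,q in [('M',[(188,368),(276,368),(278,455),(188,456)]),('S',[(330,374),(402,371),(404,446),(333,448)]),('L',[(445,353),(553,351),(556,461),(452,463)])]:
    w=np.array([onplane(ct,f(*a),8) for a in q]); print(n,w.mean(0).round(1),w[:,:2].round(1).tolist())
for n,q in [('M',[(147,177),(255,140),(278,213),(178,243)]),('S',[(217,321),(312,280),(333,343),(240,375)]),('L',[(253,445),(396,398),(440,513),(305,560)])]:
    w=np.array([onplane(cs,g(*a),8) for a in q]); print(n,w.mean(0).round(1),w[:,:2].round(1).tolist())
E
```

```text
M [ 457.4 -129.1    8. ] [[479.5, -106.5], [480.1, -151.5], [435.6, -152.1], [434.5, -106.3]]
S [ 459.3 -197.8    8. ] [[477.4, -179.1], [479.4, -215.8], [441.1, -216.2], [439.6, -180.1]]
L [ 461.7 -266.     8. ] [[488.9, -237.9], [490.6, -292.9], [434.5, -293.0], [432.8, -240.4]]
M [ 458.7 -124.     8. ] [[435.5, -107.9], [483.0, -103.8], [479.2, -141.7], [437.2, -142.9]]
S [ 459.8 -192.9    8. ] [[440.0, -182.2], [480.7, -176.1], [478.2, -205.6], [440.5, -207.6]]
L [ 463.2 -260.4    8. ] [[435.2, -236.9], [491.6, -235.4], [488.6, -283.9], [437.3, -285.4]]
```

Call:
step_arm(series="0.026 -0.009 0.013 0 0 0 0.7; 0.026 -0.009 0.014 0 0 0 0.7; 0.026 -0.009 0.014 0 0 0 0.7; 0.026 -0.009 0.014 0 0 0 0.7; 0.018 -0.008 0.012 0 0 0 0.7; 0.006 -0.003 0.004 0 0 0 0.7")

```text
time_s: 9.75
tool_pos: [495.7, 200.6, 154.8]
orientation: [3.132, -0.01, 1.599]
contact_force: [-0.5, -0.1, -0.5]
width: 65.8
```

```bash
python3 - <<'E'
from h import *
cw=P('wrist'); w=capture('wrist'); save(w,'w5.png')
print([ (proj(cw,X)*1.25).round(0) for X in [(497.3,199.2,50),(497.3,199.2,0)]])
E
python3 plan.py 497.3 199.2 32 91.8 8 0.7
```

```text
[array([396., 250.]), array([396., 235.])]
pos [495.7 200.8 154.8] rpy [179.43  -0.59  91.64] w 65.7 F [ 0.1  2.2 -0.8] t 9.8
-0.000 0.000 0.015 0.1 -0.1 -0.0 0.7; -0.000 0.000 0.015 0.1 -0.1 -0.0 0.7; -0.000 0.000 0.015 0.1 -0.1 -0.0 0.7; -0.000 0.000 0.015 0.1 -0.1 -0.0 0.7; -0.000 0.000 0.015 0.1 -0.1 -0.0 0.7; -0.000 0.000 0.015 0.1 -0.1 -0.0 0.7; -0.000 0.000 0.015 0.1 -0.1 -0.0 0.7; -0.000 0.000 0.015 0.1 -0.1 -0.0 0.7
```

View pics/w5.png

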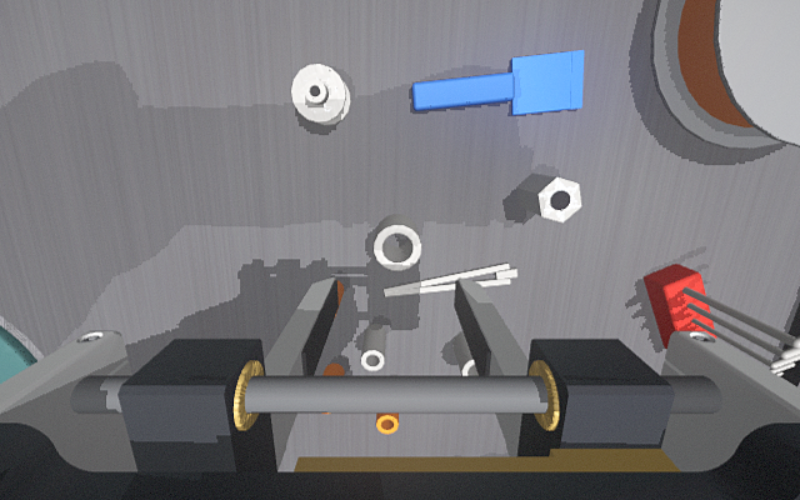

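The large sleeve's rim shows at (397,246), predicted (396,250), centred between the jaws. The wells re-measured consistently: M(457.4,-129.1), S(459.3,-197.8), L(461.7,-266). Descending.

Call:
step_arm(series="0 0.001 0.018 0 0 0 0.7; 0 0 0.020 0.2 -0.2 0 0.7; 0 0.001 0.020 0 0 0 0.7; 0 0 0.020 0.2 -0.2 0 0.7; 0 0 0.016 0 0 0 0.7; 0 0 0.010 0 0 0 0.7; 0 0 0.004 0 0 0 0.7")

```text
time_s: 10.5
tool_pos: [506.8, 195.4, 49.4]
orientation: [3.129, -0.005, 1.592]
contact_force: [-0.1, -0.3, 0.5]
width: 66.4
```

```bash
python3 plan.py 497.3 199.2 32 91.8 1 0.7
```

```text
pos [506.8 195.4  49.4] rpy [179.27  -0.3   91.23] w 66.4 F [-0.1 -0.3  0.5] t 10.5
0.004 -0.010 0.017 0.7 -0.3 -0.6 0.7
```

Call:
step_arm(series="0.002 -0.006 0 0.3 0 -0.3 0.7; 0.001 -0.004 0.004 0.3 0 -0.3 0.7; 0 -0.001 0.006 0 0 0 0.7; 0 0 0.004 0 0 0 0.7; 0 0 0 0 0 0 0.7")

```text
time_s: 11.0
tool_pos: [496.2, 198.2, 36.3]
orientation: [3.138, -0.007, 1.603]
contact_force: [0.7, 0.1, -0.4]
width: 65.9
```

```bash
python3 plan.py 497.3 199.2 32 91.8 1 0.7
```

```text
pos [496.2 198.2  36.3] rpy [179.78  -0.38  91.85] w 65.9 F [ 0.7  0.1 -0.4] t 11.0
0.001 0.001 0.004 0.2 -0.4 0.1 0.7
```

Call:
step_arm(series="0.001 0.001 0.004 0 0 0 0.7; 0 0 0 0 0 0 0.4; 0 0 0 0 0 0 0.2; 0 0 0 0 0 0 0.2; 0 0 0 0 0 0 0.2")

```text
time_s: 11.5
tool_pos: [497.7, 199.5, 32.3]
orientation: [3.137, -0.007, 1.603]
contact_force: [0.1, -0.5, -1.0]
width: 39.8
```

```bash
python3 plan.py 497.3 199.2 130 91.8 6 0.2
```

```text
pos [497.7 199.5  32.3] rpy [179.74  -0.39  91.85] w 39.8 F [ 0.1 -0.5 -1. ] t 11.5
0.000 0.000 -0.016 0.0 -0.1 0.0 0.2; 0.000 -0.000 -0.016 0.0 -0.1 0.0 0.2; 0.000 -0.000 -0.016 0.0 -0.1 0.0 0.2; 0.000 -0.000 -0.016 0.0 -0.1 0.0 0.2; -0.000 -0.000 -0.016 0.0 -0.1 0.0 0.2; -0.000 -0.000 -0.016 0.0 -0.1 0.0 0.2
```

Gripped at 39.8 mm. Lifting and carrying it to the large well.

Call:
step_arm(series="0 0 -0.010 0 0 0 0; 0 0 -0.018 0 0 0 0; 0 0 -0.020 0 0 0 0; -0.005 0 -0.020 0 0 0 0; -0.015 -0.001 -0.015 0 0 0 0; -0.025 -0.001 -0.005 0 0 0 0; -0.030 -0.002 0 0 0 0 0; -0.035 -0.002 0 0 0 0 0")

```text
time_s: 12.3
tool_pos: [493.7, 89.3, 126.9]
orientation: [3.138, -0.007, 1.61]
contact_force: [1.1, -0.2, -4.0]
width: 39.6
```

```bash
python3 plan.py 461.7 -266 120 91.8 11 0
```

```text
pos [493.7  89.3 126.9] rpy [179.77  -0.43  92.24] w 39.6 F [ 1.1 -0.2 -4. ] t 12.3
-0.032 -0.004 0.000 0.0 -0.0 0.0 0; -0.032 -0.004 0.000 0.0 -0.0 0.0 0; -0.032 -0.004 0.000 0.0 -0.0 0.0 0; -0.032 -0.004 0.000 0.0 -0.0 0.0 0; -0.032 -0.004 0.001 0.0 -0.0 0.0 0; -0.032 -0.004 0.001 0.0 -0.0 0.0 0; -0.032 -0.004 0.001 0.0 -0.0 0.0 0; -0.032 -0.004 0.001 0.0 -0.0 0.0 0
-0.032 -0.004 0.001 0.0 -0.0 0.0 0; -0.032 -0.004 0.001 0.0 -0.0 0.0 0; -0.032 -0.004 0.001 0.0 -0.0 0.0 0
```

Call:
step_arm(series="-0.035 -0.004 0 0 0 0 0; -0.035 -0.004 0 0 0 0 0; -0.035 -0.004 0 0 0 0 0; -0.035 -0.004 0 0 0 0 0; -0.035 -0.004 0 0 0 0 0; -0.035 -0.004 0 0 0 0 0; -0.035 -0.004 0 0 0 0 0; -0.035 -0.004 0 0 0 0 0")

```text
time_s: 13.1
tool_pos: [469.7, -202.5, 129.7]
orientation: [3.134, -0.01, 1.611]
contact_force: [0.1, 0.8, -3.6]
width: 39.5
```

```bash
python3 plan.py 461.7 -266 120 91.8 3 0
```

```text
pos [ 469.7 -202.5  129.7] rpy [179.58  -0.59  92.28] w 39.5 F [ 0.1  0.8 -3.6] t 13.1
-0.021 -0.004 0.003 0.1 -0.2 0.2 0; -0.021 -0.004 0.003 0.1 -0.2 0.2 0; -0.021 -0.003 0.003 0.1 -0.2 0.2 0
```

Call:
step_arm(series="-0.024 -0.003 0.006 0.2 -0.3 0.2 0; -0.020 -0.003 0.012 0.2 -0.2 0.2 0; -0.010 -0.001 0.012 0 0 0 0; -0.003 0 0.010 0 0 0 0; 0 0 0.005 0 0 0 0; 0 0 0 0 0 0 0")

```text
time_s: 13.7
tool_pos: [462.7, -266.6, 86.0]
orientation: [3.14, -0.0, 1.596]
contact_force: [-0.3, 0.2, -4.0]
width: 39.3
```

```bash
python3 plan.py 461.7 -266 41 91.8 5 0;  python3 - <<'E'
from h import *
s=capture('side'); save(s[200:380,260:440],'s6.png',3.3)
E
```

```text
pos [ 462.7 -266.6   86. ] rpy [ 1.7989e+02 -2.0000e-02  9.1460e+01] w 39.3 F [-0.3  0.2 -4. ] t 13.7
0.000 -0.000 0.009 0.0 -0.0 -0.1 0; 0.000 -0.000 0.009 0.0 -0.0 -0.1 0; 0.000 -0.000 0.009 0.0 -0.0 -0.1 0; 0.000 -0.000 0.009 0.0 -0.0 -0.1 0; 0.000 -0.000 0.009 0.0 -0.0 -0.1 0
```

View pics/s6.png

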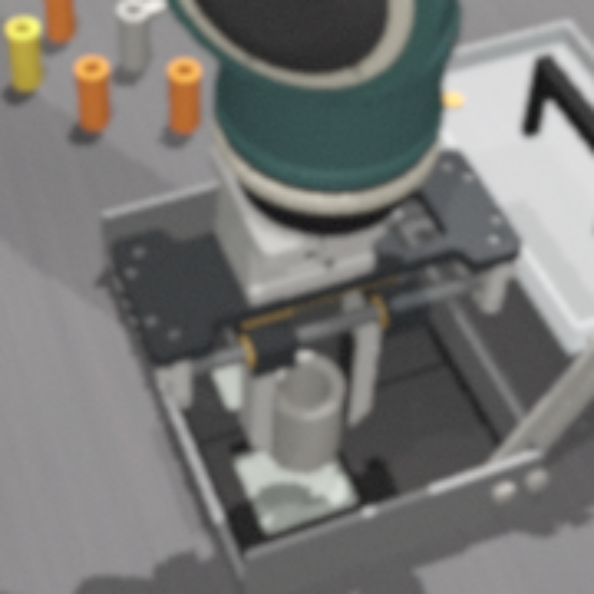

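The sleeve hangs over the large well, with its shadow inside it. Lowering.

Call:
step_arm(series="0 0 0.008 0 0 0 0; 0 0 0.010 0 0 0.3 0; 0 0 0.010 0 0 0 0; 0 0 0.006 0 0 0 0; 0 0 0.003 0 0 0 0; 0 0 0 0 0 0 0")

```text
time_s: 14.35
tool_pos: [464.0, -264.5, 46.6]
orientation: [3.139, -0.001, 1.594]
contact_force: [0.2, -0.1, -1.8]
width: 39.8
```

```bash
python3 plan.py 461.7 -266 41 91.8 1 0
```

```text
pos [ 464.  -264.5   46.6] rpy [ 1.7982e+02 -5.0000e-02  9.1310e+01] w 39.8 F [ 0.2 -0.1 -1.8] t 14.35
-0.002 -0.002 0.006 0.2 -0.1 -0.5 0
```

Call:
step_arm(series="-0.001 -0.002 0.004 0 0 0 0; 0 0 0.001 0 0 0 0; 0 0 0 0 0 0 0")

```text
time_s: 14.65
tool_pos: [462.0, -265.9, 41.5]
orientation: [3.138, -0.001, 1.593]
contact_force: [0.4, 0.4, -2.9]
width: 39.5
```

```bash
python3 plan.py 461.7 -266 41 91.8 1 0
```

```text
pos [ 462.  -265.9   41.5] rpy [ 1.798e+02 -3.000e-02  9.130e+01] w 39.5 F [ 0.4  0.4 -2.9] t 14.65
-0.000 -0.000 0.001 0.2 -0.0 -0.5 0
```

Sleeve bottom is about 1 mm above the floor. One more millimetre, then release and rise.

Call:
step_arm(series="0 0 0.001 0 0 0 0; 0 0 0 0 0 0 0.6; 0 0 0 0 0 0 0.6; 0 0 -0.001 0 0 0 0.6; 0 0 -0.012 0 0 0 0.6; 0 0 -0.02 0 0 0 0.6; 0 0 -0.02 0 0 0 0.6; 0.01 0 -0.02 0 0 0 0.6")

```text
time_s: 15.45
tool_pos: [460.8, -257.2, 117.4]
orientation: [3.139, -0.0, 1.591]
contact_force: [0.1, 0.4, 0.2]
width: 56.6
```

```bash
python3 plan.py 574.3 84 130 91.8 12 0.6;  python3 - <<'E'
from h import *
s=capture('side'); save(s[200:380,260:440],'s7.png',3.3)
E
```

```text
pos [ 460.8 -257.2  117.4] rpy [179.87  -0.    91.16] w 56.6 F [0.1 0.4 0.2] t 15.45
0.028 0.010 -0.001 0.0 0.0 -0.1 0.6; 0.028 0.010 -0.001 0.0 0.0 -0.1 0.6; 0.028 0.010 -0.001 0.0 0.0 -0.1 0.6; 0.028 0.010 -0.001 0.0 0.0 -0.1 0.6; 0.028 0.010 -0.001 0.0 0.0 -0.1 0.6; 0.028 0.010 -0.001 0.0 0.0 -0.1 0.6; 0.028 0.010 -0.001 0.0 0.0 -0.1 0.6; 0.028 0.010 -0.001 0.0 0.0 -0.1 0.6
0.028 0.010 -0.001 0.0 0.0 -0.1 0.6; 0.028 0.010 -0.001 0.0 0.0 -0.1 0.6; 0.028 0.010 -0.001 0.0 0.0 -0.1 0.6; 0.028 0.010 -0.001 0.0 0.0 -0.1 0.6
```

View pics/s7.png

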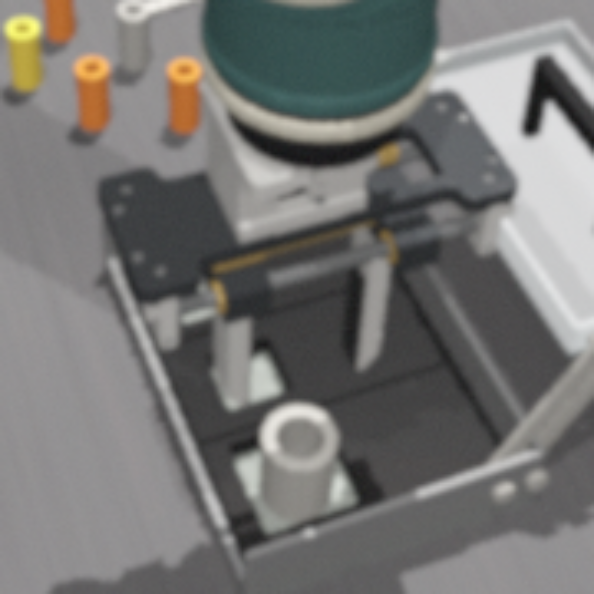

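The large sleeve stands upright in the largest well (crop 298,465). On to the medium sleeve.

Call:
step_arm(series="0.02 0.003 -0.005 0 0 0 0.6; 0.035 0.008 -0.005 0 0 0 0.6; 0.035 0.010 -0.002 0 0 0 0.6; 0.035 0.012 0 0 0 0 0.6; 0.035 0.012 0 0 0 0 0.6; 0.035 0.014 0 0 0 0 0.6; 0.035 0.014 0 0 0 0 0.6; 0.035 0.014 0 0 0 0 0.6")

```text
time_s: 16.3
tool_pos: [547.0, 15.3, 142.6]
orientation: [3.126, 0.001, 1.583]
contact_force: [0.8, -0.5, -0.2]
width: 56.8
```

```bash
python3 plan.py 574.3 84 110 91.8 3 0.6
```

```text
pos [547.   15.3 142.6] rpy [1.791e+02 5.000e-02 9.070e+01] w 56.8 F [ 0.8 -0.5 -0.2] t 16.3
0.023 0.009 0.011 0.3 0.0 -0.4 0.6; 0.023 0.009 0.011 0.3 0.0 -0.4 0.6; 0.023 0.010 0.011 0.3 0.0 -0.4 0.6
```

Call:
step_arm(series="0.025 0.010 0.005 0.3 0 -0.3 0.6; 0.023 0.009 0.008 0.3 0 -0.4 0.6; 0.013 0.005 0.008 0.2 0 -0.4 0.6; 0.003 0 0.008 0 0 0 0.6; 0 0 0.003 0 0 0 0.6; 0 0 0 0 0 0 0.6")

```text
time_s: 16.9
tool_pos: [571.7, 85.6, 110.6]
orientation: [3.139, 0.001, 1.607]
contact_force: [-0.2, 0.4, -0.3]
width: 56.4
```

```bash
python3 plan.py 574.3 84 32 91.8 6 0.6;python3 - <<'E'
from h import *
cw=P('wrist'); w=capture('wrist'); save(w,'w8.png')
print([ (proj(cw,X)*1.25).round(0) for X in [(574.3,84,50),(574.3,84,0)]])
E
```

```text
pos [571.7  85.6 110.6] rpy [1.7985e+02 6.0000e-02 9.2090e+01] w 56.4 F [-0.2  0.4 -0.3] t 16.9
-0.000 0.000 0.013 0.0 0.0 0.0 0.6; -0.000 0.000 0.013 0.0 0.0 0.0 0.6; -0.000 0.000 0.013 0.0 0.0 0.0 0.6; -0.000 0.000 0.013 0.0 0.0 0.0 0.6; -0.000 0.000 0.013 0.0 0.0 0.0 0.6; -0.000 0.000 0.013 0.0 0.0 0.0 0.6
[array([399., 268.]), array([398., 247.])]
```

View pics/w8.png

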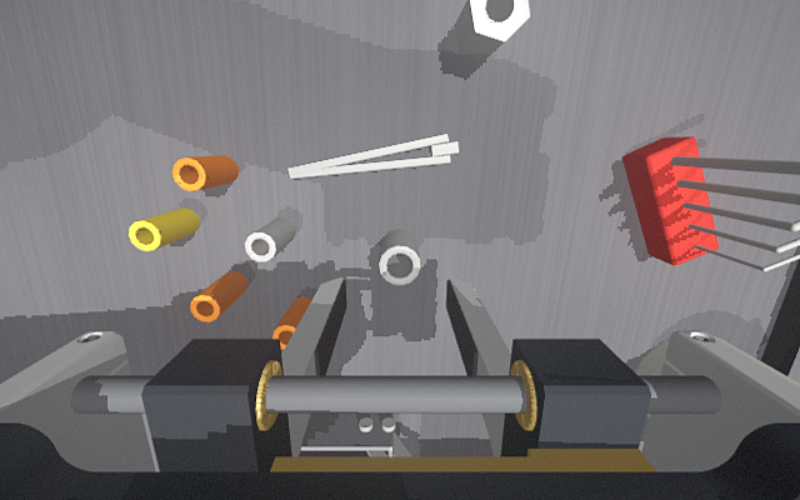

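The medium sleeve's rim is at (400,264), predicted (399,268), centred. Descending.

Call:
step_arm(series="-0.001 0.001 0.010 0 0 0 0.6; 0 0 0.014 0 0 0 0.6; 0 -0.001 0.014 0 0 0 0.6; 0 -0.001 0.014 0 0 0 0.6; 0 0 0.010 0 0 0 0.6; 0 0 0.004 0 0 0 0.6; 0 0 0 0 0 0 0.6")

```text
time_s: 17.65
tool_pos: [570.0, 81.2, 38.5]
orientation: [3.14, 0.002, 1.603]
contact_force: [-0.4, -1.0, 0.7]
width: 56.1
```

```bash
python3 plan.py 574.3 84 32 91.8 1 0.6
```

```text
pos [570.   81.2  38.5] rpy [1.799e+02 1.000e-01 9.184e+01] w 56.1 F [-0.4 -1.   0.7] t 17.65
0.003 0.004 0.006 0.1 0.1 0.0 0.6
```

Call:
step_arm(series="0.003 0.004 0.005 0 0 0 0.6; 0 0 0.001 0 0 0 0.6; 0 0 0 0 0 0 0.3; 0 0 0 0 0 0 0.1; 0 0 0 0 0 0 0; 0 0 0 0 0 0 0")

```text
time_s: 18.25
tool_pos: [575.4, 85.1, 33.4]
orientation: [3.138, 0.001, 1.603]
contact_force: [-0.1, -1.4, -1.4]
width: 28.7
```

```bash
python3 plan.py 457.4 -129.1 130 91.8 6 0
```

```text
pos [575.4  85.1  33.4] rpy [1.7977e+02 6.0000e-02 9.1870e+01] w 28.7 F [-0.1 -1.4 -1.4] t 18.25
-0.035 -0.021 -0.016 0.0 0.0 0.0 0; -0.035 -0.021 -0.016 0.0 0.0 0.0 0; -0.035 -0.021 -0.016 0.0 0.0 0.0 0; -0.035 -0.021 -0.016 0.0 0.0 0.0 0; -0.035 -0.021 -0.016 0.0 0.0 0.0 0; -0.035 -0.021 -0.016 0.0 0.0 0.0 0
```

Call:
step_arm(series="0 0 -0.010 0 0 0 0; 0 0 -0.018 0 0 0 0; 0 0 -0.020 0 0 0 0; 0 0 -0.020 0 0 0 0; -0.010 -0.005 -0.018 0 0 0 0; -0.022 -0.012 -0.008 0 0 0 0; -0.030 -0.018 0 0 0 0 0; -0.030 -0.018 0 0 0 0 0")

```text
time_s: 19.05
tool_pos: [524.6, -7.5, 135.3]
orientation: [3.136, 0.0, 1.609]
contact_force: [1.4, -1.5, -1.8]
width: 28.7
```

```bash
python3 plan.py 457.4 -129.1 125 91.8 5 0
```

```text
pos [524.6  -7.5 135.3] rpy [1.7968e+02 1.0000e-02 9.2200e+01] w 28.7 F [ 1.4 -1.5 -1.8] t 19.05
-0.024 -0.014 0.002 0.1 0.0 0.1 0; -0.024 -0.014 0.002 0.1 0.0 0.1 0; -0.024 -0.014 0.002 0.1 0.0 0.1 0; -0.024 -0.014 0.002 0.1 0.0 0.1 0; -0.024 -0.014 0.002 0.1 0.0 0.1 0
```

Call:
step_arm(series="-0.026 -0.015 0.002 0 0 0 0; -0.026 -0.015 0.002 0 0 0 0; -0.026 -0.015 0.005 0 0 0 0; -0.023 -0.013 0.010 0 0 0.2 0; -0.010 -0.007 0.012 0 0 0.2 0; -0.003 -0.002 0.008 0 0 0 0; 0 0 0.004 0 0 0 0; 0 0 0 0 0 0 0")

```text
time_s: 19.85
tool_pos: [458.1, -131.5, 95.8]
orientation: [3.13, -0.002, 1.596]
contact_force: [0.1, -0.4, -2.6]
width: 28.5
```

```bash
python3 plan.py 457.4 -129.1 40 91.8 1 0
```

```text
pos [ 458.1 -131.5   95.8] rpy [ 1.7935e+02 -1.1000e-01  9.1440e+01] w 28.5 F [ 0.1 -0.4 -2.6] t 19.85
0.002 -0.001 0.056 0.6 -0.1 -0.4 0
```

Call:
step_arm(series="0.001 0 0.010 0.3 0 0 0; 0.001 0 0.012 0.3 0 -0.3 0; 0 0 0.012 0 0 0 0; 0 0 0.008 0 0 0 0; 0 0 0.004 0 0 0 0; 0 0 0 0 0 0 0")

```text
time_s: 20.45
tool_pos: [459.5, -126.9, 45.6]
orientation: [-3.141, -0.002, 1.606]
contact_force: [-0.0, 0.2, -1.7]
width: 28.7
```

```bash
python3 plan.py 457.4 -129.1 41.5 91.8 1 0;  python3 - <<'E'
from h import *
s=capture('side'); save(s[200:380,260:440],'s9.png',3.3)
E
```

```text
pos [ 459.5 -126.9   45.6] rpy [-1.7997e+02 -1.4000e-01  9.2010e+01] w 28.7 F [-0.   0.2 -1.7] t 20.45
-0.002 -0.002 0.004 -0.0 -0.1 0.2 0
```

View pics/s9.png

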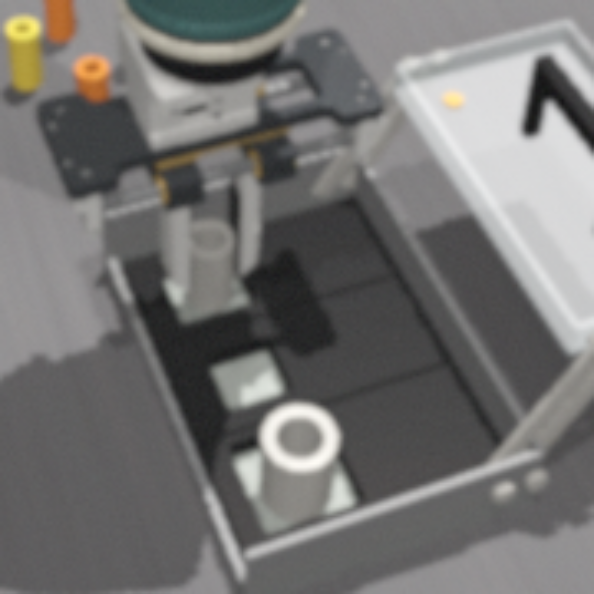

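The medium sleeve is inside its well (crop 208,265). Lowering the last few mm and releasing.

Call:
step_arm(series="-0.002 -0.002 0.003 0 0 0 0; 0 0 0.001 0 0 0 0; 0 0 0 0 0 0 0; 0 0 0 0 0 0 0.5; 0 0 0 0 0 0 0.5; 0 0 -0.002 0 0 0 0.5; 0 0 -0.015 0 0 0 0.5; 0 0 -0.020 0 0 0 0.5")

```text
time_s: 21.3
tool_pos: [457.3, -129.5, 79.6]
orientation: [-3.141, -0.002, 1.605]
contact_force: [-0.3, 0.5, 0.3]
width: 47.1
```

Call:
step_arm(series="0 0 -0.020 0 0 0 0.5; 0 0 -0.020 0 0 0 0.5; 0.015 0 -0.010 0 0 0 0.5; 0.030 0.002 0 0 0 0 0.5; 0.035 0.003 0 0 0 0 0.5; 0.035 0.003 0 0 0 0 0.5; 0.035 0.003 0 0 0 0 0.5; 0.030 0.002 0 0 0 0 0.5")

```text
time_s: 22.1
tool_pos: [466.3, 52.7, 137.1]
orientation: [3.135, -0.002, 1.597]
contact_force: [0.0, 0.2, 0.2]
width: 46.8
```

```bash
python3 plan.py 478.2 94.6 110 91.8 3 0.5;  python3 - <<'E'
from h import *
s=capture('side'); save(s[200:380,260:440],'s10.png',3.3)
E
```

```text
pos [466.3  52.7 137.1] rpy [ 1.796e+02 -1.200e-01  9.149e+01] w 46.8 F [0.  0.2 0.2] t 22.1
0.014 0.004 0.009 0.1 -0.0 -0.1 0.5; 0.014 0.004 0.009 0.1 -0.0 -0.1 0.5; 0.014 0.004 0.009 0.1 -0.0 -0.1 0.5
```

View pics/s10.png

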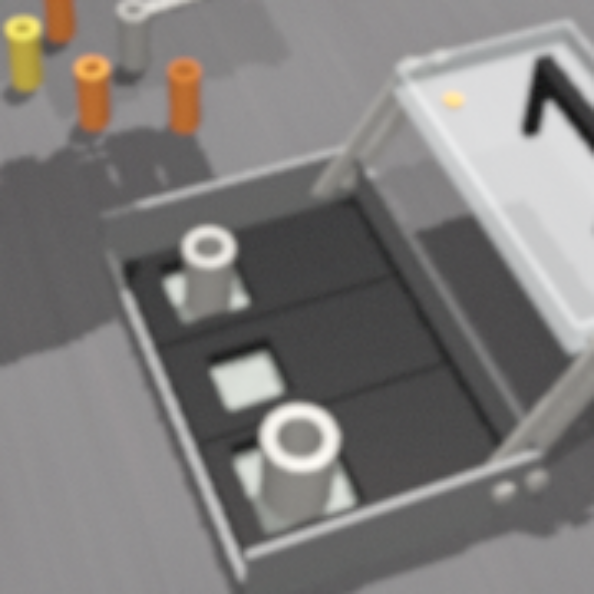

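Large and medium stand upright in their wells. Approaching the small grey sleeve.

Call:
step_arm(series="0.018 0.004 0.003 0.2 0 0.1 0.45; 0.014 0.004 0.008 0.2 0 0 0.45; 0.006 0.002 0.010 0 0 -0.3 0.45; 0.001 0 0.008 0 0 0 0.45; 0 0 0.002 0 0 0 0.45; 0 0 0 0 0 0 0.45")

```text
time_s: 22.75
tool_pos: [475.5, 97.6, 103.8]
orientation: [-3.141, -0.003, 1.606]
contact_force: [0.1, -0.1, -1.0]
width: 42.2
```

```bash
python3 plan.py 478.2 94.6 32 91.8 6 0.45;python3 - <<'E'
from h import *
cw=P('wrist'); w=capture('wrist'); save(w,'w11.png')
print([ (proj(cw,X)*1.25).round(0) for X in [(478.2,94.6,50),(478.2,94.6,0)]])
E
```

```text
pos [475.5  97.6 103.8] rpy [-1.7998e+02 -1.5000e-01  9.2040e+01] w 42.2 F [ 0.1 -0.1 -1. ] t 22.75
-0.001 0.000 0.012 -0.0 -0.0 0.0 0.45; -0.001 0.000 0.012 -0.0 -0.0 0.0 0.45; -0.001 0.000 0.012 -0.0 -0.0 0.0 0.45; -0.001 0.000 0.012 -0.0 -0.0 0.0 0.45; -0.001 0.000 0.012 -0.0 -0.0 0.0 0.45; -0.001 0.000 0.012 -0.0 -0.0 0.0 0.45
[array([399., 273.]), array([399., 252.])]
```

View pics/w11.png

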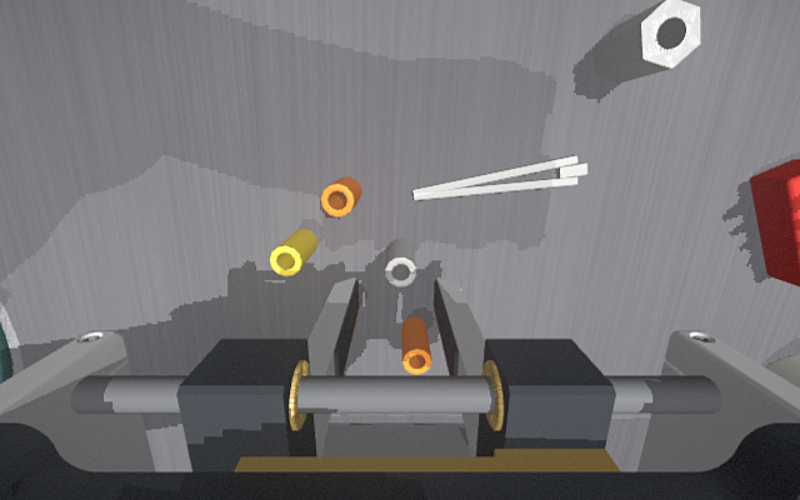

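The small grey sleeve is at (400,270), predicted (399,273). The orange and yellow ones are clear of the jaws. Descending.

Call:
step_arm(series="-0.001 0.001 0.010 0 0 0 0.45; 0 0.001 0.012 0 0 0 0.45; 0 0.001 0.012 0 0 0 0.45; 0 0 0.012 0 0 0 0.45; 0 0 0.010 0 0 0 0.45; 0 0 0.004 0 0 0 0.45; 0 0 0 0 0 0 0.45")

```text
time_s: 23.5
tool_pos: [478.5, 95.2, 38.2]
orientation: [-3.141, -0.002, 1.604]
contact_force: [0.1, 0.4, -0.1]
width: 42.1
```

```bash
python3 plan.py 478.2 95 32 91.8 1 0.45
```

```text
pos [478.5  95.2  38.2] rpy [-1.7995e+02 -1.3000e-01  9.1900e+01] w 42.1 F [ 0.1  0.4 -0.1] t 23.5
-0.000 -0.000 0.006 -0.1 -0.1 0.1 0.45
```

Call:
step_arm(series="0 0 0.005 0 0 0 0.45; 0 0 0.001 0 0 0 0.45; 0 0 0 0 0 0 0.2; 0 0 0 0 0 0 0; 0 0 0 0 0 0 0; 0 0 0 0 0 0 0")

```text
time_s: 24.1
tool_pos: [479.2, 95.6, 32.8]
orientation: [3.141, -0.003, 1.604]
contact_force: [0.3, 0.2, -0.3]
width: 21.5
```

```bash
python3 plan.py 459.3 -197.8 130 91.8 1 0
```

```text
pos [479.2  95.6  32.8] rpy [ 1.7995e+02 -1.7000e-01  9.1910e+01] w 21.5 F [ 0.3  0.2 -0.3] t 24.1
-0.292 -0.030 -0.098 0.0 -0.2 0.1 0
```

Call:
step_arm(series="0 0 -0.010 0 0 0 0; 0 0 -0.018 0 0 0 0; 0 0 -0.020 0 0 0 0; 0 0 -0.020 0 0 0 0; -0.010 -0.001 -0.018 0 0 0 0; -0.022 -0.002 -0.010 0 0 0 0; -0.030 -0.003 -0.002 0 0 0 0; -0.030 -0.003 0 0 0 0 0")

```text
time_s: 24.9
tool_pos: [473.3, 3.4, 139.3]
orientation: [3.139, -0.004, 1.61]
contact_force: [0.2, 0.2, -1.4]
width: 21.7
```

Call:
step_arm(series="-0.030 -0.003 0 0 0 0 0; -0.030 -0.003 0 0 0 0 0; -0.030 -0.003 0 0 0 0 0; -0.030 -0.003 0 0 0 0 0; -0.030 -0.003 0 0 0 0 0; -0.015 -0.002 0 0 0 0 0; -0.003 0 0 0 0 0 0")

```text
time_s: 25.6
tool_pos: [460.9, -175.4, 144.3]
orientation: [3.134, -0.005, 1.605]
contact_force: [0.2, 0.9, -0.9]
width: 21.8
```

```bash
python3 plan.py 459.3 -197.8 100 91.8 2 0
```

```text
pos [ 460.9 -175.4  144.3] rpy [179.56  -0.27  91.96] w 21.8 F [ 0.2  0.9 -0.9] t 25.6
-0.011 -0.001 0.022 0.2 -0.1 0.1 0; -0.011 -0.001 0.022 0.2 -0.1 0.1 0
```

Call:
step_arm(series="-0.012 0 0.008 0.2 0 0 0; -0.009 -0.001 0.012 0.2 0 0 0; -0.002 0 0.014 0 0 0 0; 0 0 0.010 0 0 0 0; 0 0 0.004 0 0 0 0; 0 0 0 0 0 0 0")

```text
time_s: 26.2
tool_pos: [461.9, -195.1, 95.4]
orientation: [3.14, -0.007, 1.607]
contact_force: [0.0, 0.6, -1.4]
width: 21.9
```

```bash
python3 plan.py 459.3 -197.8 41 91.8 2 0
```

```text
pos [ 461.9 -195.1   95.4] rpy [179.88  -0.38  92.09] w 21.9 F [ 0.   0.6 -1.4] t 26.2
-0.002 -0.001 0.027 0.1 -0.2 0.1 0; -0.001 -0.001 0.027 0.1 -0.2 0.1 0
```

Call:
step_arm(series="-0.002 -0.001 0.010 0 0 0 0; -0.001 -0.001 0.012 0 0 0 0; 0 0 0.012 0 0 0 0; 0 0 0.008 0 0 0 0; 0 0 0.004 0 0 0 0; 0 0 0 0 0 0 0")

```text
time_s: 26.8
tool_pos: [460.1, -197.2, 45.4]
orientation: [3.14, -0.007, 1.608]
contact_force: [-0.3, 1.1, -0.8]
width: 21.6
```

```bash
python3 plan.py 459.3 -197.8 41 91.8 1 0;  python3 - <<'E'
from h import *
s=capture('side'); save(s[200:380,260:440],'s12.png',3.3)
E
```

```text
pos [ 460.1 -197.2   45.4] rpy [179.89  -0.4   92.15] w 21.6 F [-0.3  1.1 -0.8] t 26.8
-0.001 -0.001 0.004 0.1 -0.4 0.3 0
```

View pics/s12.png

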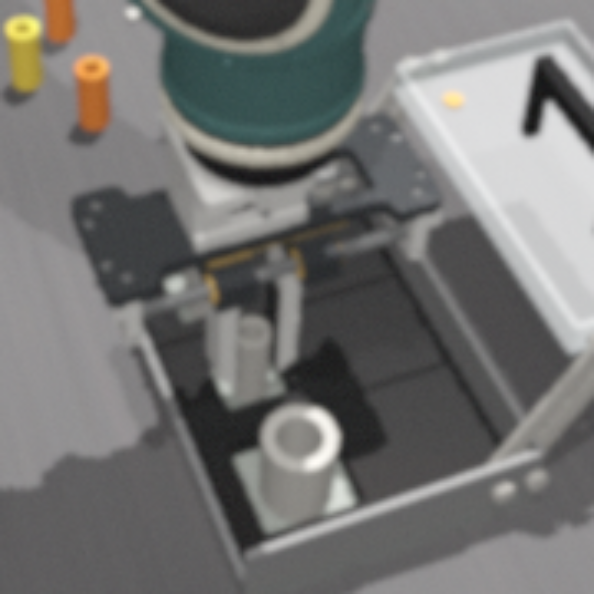

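The small sleeve is in its well (crop 252,360). Setting it down and releasing.

Call:
step_arm(series="0 0 0.003 0 0 0 0; 0 0 0.001 0 0 0 0; 0 0 0.001 0 0 0 0; 0 0 0 0 0 0 0.45; 0 0 0 0 0 0 0.45; 0 0 -0.002 0 0 0 0.45; 0 0 -0.015 0 0 0 0.45; 0 0 -0.020 0 0 0 0.45")

```text
time_s: 27.65
tool_pos: [459.8, -197.6, 79.0]
orientation: [3.14, -0.007, 1.608]
contact_force: [-0.0, -0.2, 0.2]
width: 42.3
```

Call:
step_arm(series="0 0 -0.020 0 0 0 0.45; 0 0 -0.025 0 0 0 0.5; 0 0 -0.025 0 0 0 0.5; 0 0 -0.025 0 0 0 0.5; 0 0 -0.020 0 0 0 0.5; 0 0 -0.010 0 0 0 0.5")

```text
time_s: 28.25
tool_pos: [458.8, -199.8, 216.4]
orientation: [3.136, -0.006, 1.605]
contact_force: [-0.0, 0.2, 0.0]
width: 47.0
```

```bash
python3 plan.py 650.8 -190.3 225 91.8 5 0.5;  python3 - <<'E'
from h import *
s=capture('side'); save(s[200:380,260:440],'s13.png',3.3)
t=capture('top'); save(t[140:290,350:500],'t13.png',3.5)
E
```

```text
pos [ 458.8 -199.8  216.4] rpy [179.7   -0.33  91.95] w 47.0 F [-0.   0.2  0. ] t 28.25
0.001 0.038 -0.002 0.1 -0.1 0.0 0.5; 0.001 0.038 -0.002 0.1 -0.1 0.0 0.5; 0.001 0.038 -0.002 0.1 -0.1 0.0 0.5; 0.001 0.038 -0.002 0.1 -0.1 0.0 0.5; 0.001 0.038 -0.002 0.1 -0.1 0.0 0.5
```

View pics/s13.png

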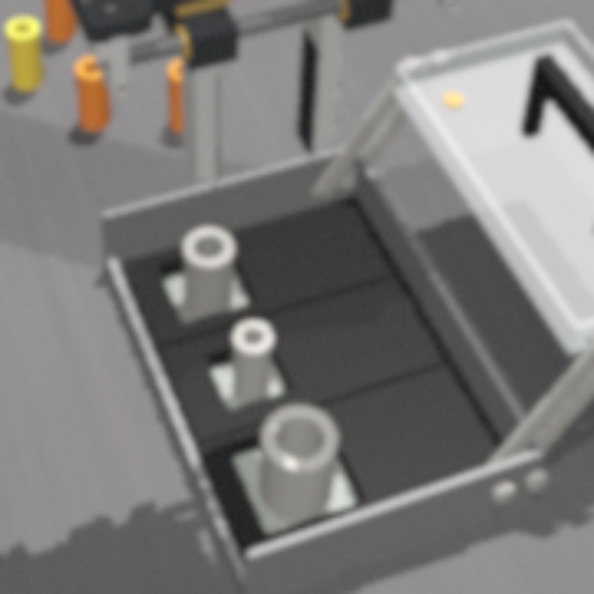

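All three sleeves stand upright, each on the floor of its own well. Moving back over the raised handle.

Call:
step_arm(series="0.002 0.020 0 0.1 0 0 0.5; 0.002 0.035 0 0.1 0 0 0.5; 0.001 0.037 0 0 0 0 0.5; 0.001 0.037 0 0 0 0 0.5; 0.001 0.034 0 0 0 0 0.5; 0 0.015 0 0 0 0 0.5; 0 0.004 0 0 0 0 0.5; 0 0 0 0 0 0 0.5")

```text
time_s: 29.15
tool_pos: [643.3, -184.7, 206.2]
orientation: [-3.133, -0.011, 1.604]
contact_force: [-0.2, -0.1, -0.2]
width: 47.0
```

```bash
python3 plan.py 650.8 -190.3 156 91.8 5 0.5;  python3 - <<'E'
from h import *
cw=P('wrist'); w=capture('wrist'); save(w,'w14.png')
print([ (proj(cw,X)*1.25).round(0) for X in [(650.8,-190.3,168),(649.3,-145.3,168),(652.3,-235.3,168)]])
E
```

```text
pos [ 643.3 -184.7  206.2] rpy [-179.53   -0.61   91.92] w 47.0 F [-0.2 -0.1 -0.2] t 29.15
-0.001 0.002 0.010 -0.1 -0.1 0.0 0.5; -0.001 0.002 0.010 -0.1 -0.1 0.0 0.5; -0.001 0.002 0.010 -0.1 -0.1 0.0 0.5; -0.001 0.002 0.010 -0.1 -0.1 0.0 0.5; -0.001 0.002 0.010 -0.1 -0.1 0.0 0.5
[array([407., 286.]), array([408., 217.]), array([407., 349.])]
```

View pics/w14.png

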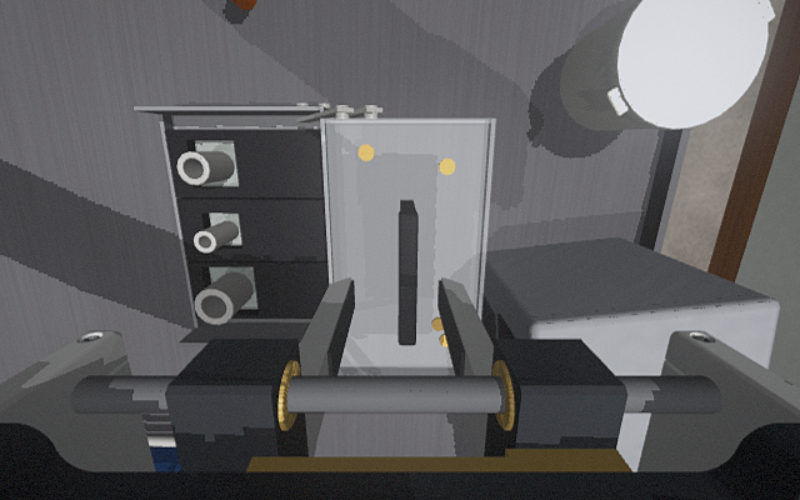

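The bar is at column 408, rows 214–345, where the prediction puts it. I'll correct laterally first, then descend.

Call:
step_arm(series="-0.003 0.004 0.002 -0.2 -0.3 0 0.5; -0.002 0.003 0.008 -0.2 -0.3 0 0.5; 0 0.001 0.010 0 0 0 0.5; 0 0 0.010 0 0 0 0.5; 0 0 0.008 0 0 0 0.5; 0 0 0.003 0 0 0 0.5; 0 0 0 0 0 0 0.5")

```text
time_s: 29.9
tool_pos: [648.8, -190.4, 161.4]
orientation: [-3.14, -0.0, 1.602]
contact_force: [-0.3, -0.4, -0.5]
width: 47.0
```

```bash
python3 plan.py 650.8 -190.3 156 91.8 1 0.5
```

```text
pos [ 648.8 -190.4  161.4] rpy [-1.7992e+02 -3.0000e-02  9.1790e+01] w 47.0 F [-0.3 -0.4 -0.5] t 29.9
0.000 0.002 0.005 -0.1 -0.0 -0.0 0.5
```

Call:
step_arm(series="0 0.002 0.005 0 0 0 0.5; 0 0 0 0 0 0 0.2; 0 0 0 0 0 0 0; 0 0 0 0 0 0 0; 0 0 0 0 0 0 0; 0 0 0 0 0 0 0")

```text
time_s: 30.5
tool_pos: [650.7, -190.6, 156.8]
orientation: [-3.14, -0.0, 1.602]
contact_force: [-5.4, 0.7, 7.7]
width: 12.0
```

```bash
python3 arc.py
```

```text
q 1.565 r 100.9 dx,dz 136.6 37.7 y -190.6 expect y -190.5 F [-5.4  0.7  7.7] w 12.0 rpy [-1.799e+02 -2.000e-02  9.178e+01] 30.5
```

Bar gripped (12.0 mm). Reversing the arc.

Call:
step_arm(series="0 -0.004 -0.002 0 0 0 0; 0 -0.006 -0.003 0 0 0 0; 0 -0.006 -0.003 0 0 0 0; 0 -0.006 -0.002 0 0 0 0; 0 -0.006 -0.002 0 0 0 0; 0 -0.006 -0.001 0 0 0 0")

```text
time_s: 31.1
tool_pos: [613.1, -191.7, 169.6]
orientation: [-3.138, -0.001, 1.602]
contact_force: [0.5, -1.4, -6.6]
width: 12.0
```

```bash
python3 arc.py
```

```text
q 1.169 r 101.3 dx,dz 98.9 50.5 y -191.7 expect y -191.7 F [ 0.5 -1.4 -6.6] w 12.0 rpy [-1.7978e+02 -3.0000e-02  9.1770e+01] 31.1
```

Call:
step_arm(series="0 -0.007 -0.001 0 0 0 0; 0 -0.007 0 0 0 0 0; 0 -0.007 0.001 0 0 0 0; 0 -0.006 0.001 0 0 0 0; 0 -0.006 0.001 0 0 0 0; 0 -0.006 0.002 0 0 0 0")

```text
time_s: 31.7
tool_pos: [571.0, -193.1, 165.9]
orientation: [-3.139, -0.0, 1.602]
contact_force: [-0.1, -0.6, -2.5]
width: 11.8
```

```bash
python3 arc.py
```

```text
q 0.748 r 101.2 dx,dz 56.8 46.8 y -193.1 expect y -193.1 F [-0.1 -0.6 -2.5] w 11.8 rpy [-1.7988e+02 -1.0000e-02  9.1770e+01] 31.7
```

Call:
step_arm(series="0 -0.006 0.002 0 0 0 0; 0 -0.006 0.003 0 0 0 0; 0 -0.006 0.003 0 0 0 0; 0 -0.005 0.003 0 0 0 0; 0 -0.005 0.003 0 0 0 0; 0 -0.005 0.004 0 0 0 0")

```text
time_s: 32.3
tool_pos: [536.4, -194.3, 147.1]
orientation: [3.141, 0.001, 1.602]
contact_force: [2.7, -1.8, -6.2]
width: 11.6
```

```bash
python3 arc.py
```

```text
q 0.357 r 101.1 dx,dz 22.2 28.0 y -194.3 expect y -194.3 F [ 2.7 -1.8 -6.2] w 11.6 rpy [1.7994e+02 4.0000e-02 9.1800e+01] 32.3
```

Call:
step_arm(series="0 -0.005 0.004 0 0 0 0; 0 -0.004 0.004 0 0 0 0; 0 -0.004 0.005 0 0 0 0; 0 -0.003 0.004 0 0 0 0; 0 -0.003 0.004 0 0 0 0")

```text
time_s: 32.8
tool_pos: [516.7, -194.9, 124.9]
orientation: [3.138, 0.001, 1.602]
contact_force: [7.1, -0.7, -6.4]
width: 11.7
```

```bash
python3 arc.py
```

```text
q 0.062 r 100.9 dx,dz 2.5 5.8 y -194.9 expect y -194.9 F [ 7.1 -0.7 -6.4] w 11.7 rpy [1.7981e+02 7.0000e-02 9.1810e+01] 32.8
```

Call:
step_arm(series="0 -0.002 0.003 0 0 0 0; 0 -0.001 0.002 0 0 0 0; 0 0 0.001 0 0 0 0; 0 0 0 0 0 0 0")

```text
time_s: 33.2
tool_pos: [514.1, -195.1, 120.3]
orientation: [3.136, 0.0, 1.603]
contact_force: [0.4, 1.4, -1.5]
width: 11.8
```

```bash
python3 arc.py
```

```text
q 0.01 r 100.7 dx,dz -0.1 1.2 y -195.1 expect y -195.0 F [ 0.4  1.4 -1.5] w 11.8 rpy [179.68   0.    91.82] 33.2
```

Call:
step_arm(series="0 0 0.001 0 0 0 0; 0 0 0.001 0 0 0 0; 0 0 0 0 0 0 0.2; 0 0 0 0 0 0 0.45; 0 0 0 0 0 0 0.45; 0 0 0 0 0 0 0.45; 0 0 -0.008 0 0 0 0.45; 0 0 -0.020 0 0 0 0.45")

```text
time_s: 34.0
tool_pos: [512.1, -194.9, 146.9]
orientation: [3.14, -0.002, 1.602]
contact_force: [-0.6, -0.5, 0.4]
width: 42.2
```

Call:
step_arm(series="0 0 -0.025 0 0 0 0.45; 0 0 -0.025 0 0 0 0.45; 0 -0.01 -0.025 0 0 0 0.45; 0.02 -0.01 -0.01 0 0 0 0.45; 0.035 0 0 0 0 0 0.45; 0.035 0 0 0 0 0 0.45; 0.035 0 0 0 0 0 0.45; 0.025 0 0 0 0 0 0.45")

```text
time_s: 34.8
tool_pos: [486.6, -46.1, 241.9]
orientation: [3.134, -0.0, 1.593]
contact_force: [-0.1, 0.8, -0.3]
width: 42.5
```

Call:
step_arm(series="0.035 0 0 0 0 0 0.45; 0.035 0 0 0 0 0 0.45; 0.020 0 0 0 0 0 0.45; 0 0 0 0 0 0 0.45; 0 0 0 0 0 0 0.45")

```text
time_s: 35.3
tool_pos: [483.8, 50.1, 244.6]
orientation: [3.132, -0.001, 1.597]
contact_force: [0.4, -0.8, -0.5]
width: 42.5
```

```bash
python3 - <<'E'
from h import *
s=capture('side'); save(s[225:385,280:440],'s20.png',3.7)
t=capture('top'); save(t[160:270,365:500],'t20.png',5)
save(t,'t20f.png')
t0=np.load('t0.npy').astype(int); 
print('tray region diff', np.abs(t.astype(int)-t0)[170:230,390:490].mean())
print(get_state()['time_s'],get_state()['contact_force'])
E
```

```text
tray region diff 2.5695
35.4 [-0.37873141  0.01023212 -0.39567369]
```

View pics/s20.png

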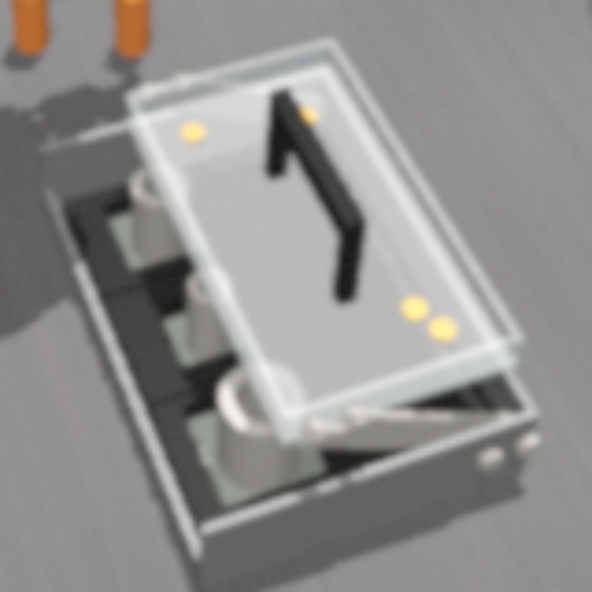

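View pics/t20f.png

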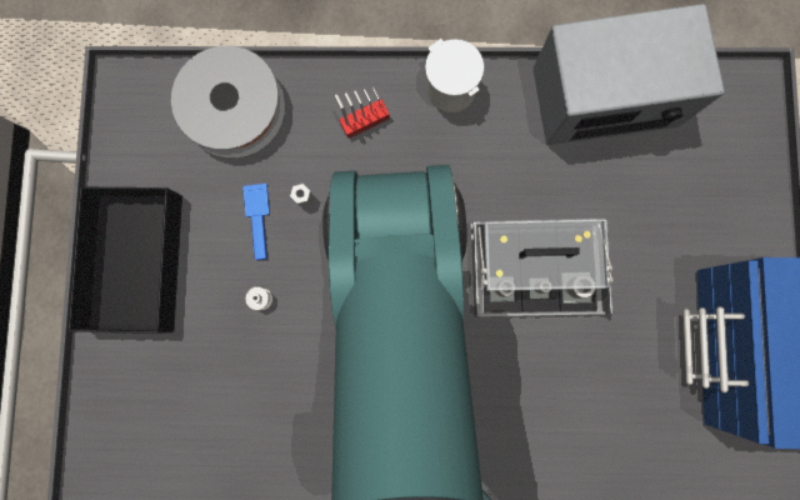

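View pics/t20.png

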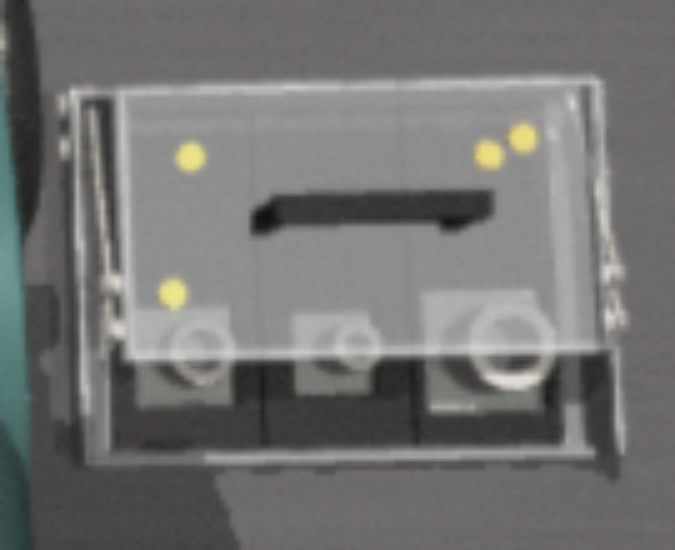

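The tray's handle and corners are at the same pixels as before the lift: bar (275–493, 190–222), front edge at row 355. All three sleeves stand upright in their own wells, the pulley and coupling have not moved, and the robot touches nothing. Handing in.

```bash
python3 -c "
from bench import *
print(job_done())"
```

```text
the job is handed in; nothing more can be done
None
```

The job is done and handed in at about 35 s of the 109 s allowed. I lifted the tray by its handle to the raised stop (q ≈ 1.57). The large, medium and small sleeves each went upright into the well of their own size. Then I swung the tray back down, let go and moved the arm clear.

- **Tray:** in the last pictures its handle and corners are at the same pixels as before the lift, so it is fully lowered.
- **Sleeves:** all three stand upright on the floors of their own wells.
- **Pulley and coupling:** both are at the same pixels in the top view as at the start.
- **Forces:** the highest reading was about 23 N, during the lift. It was near zero when I handed in.
- **Not checked:** the arm hid the orange and yellow look-alikes in the last top picture. The side views show no sign they were touched.
- **Disagreements:**
  - Some of the network's landmark results were wrong, notably for the small sleeve and the pulley. I used my own measurements from two views instead.
  - Side-view well centres were about 5 mm off in y because the liner edges hid part of the floors, so I used the top-view values.
  - Fast arm moves drifted by up to 11 mm and were corrected before each grasp and placing.

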